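# Clip a honing stone into its sledge, then dock the sledge on the bench

## Task

Get the sharpening station ready: first clip the honing stone into its steel sledge, tongue tucked under the sledge's lip and the other end pressed down until the spring catch snaps over it, while the sledge is still out on the bench. Then slide the loaded sledge as one unit, lip end first, under the rails of the bench dock until it is fully home against the end stop, and let go. Leave the shears, the saw and the tin where they are.

Things in the scene. Friction and masses are not known exactly. Their poses are not given: they have to be found in the camera images.
- stone_center (a point): Grey honing stone on an aluminium plate, loose, 0.4 kg, flat on the bench. Plate 144 (x) x 68 (y) x 6 thick; block on it 110 x 48 x 25 (x -58 to +52), so bare plate sticks out 20 at +x (the tongue) and 14 at -x (the heel). Total height 31. Point: middle of the plate's length and width, 15.5 above the underside; x to the tongue, z up. Grip across the block's 48, fingertips above the plate.
- carrier: Steel sledge, loose on the bench, 0.4 kg, 197.5 long x 81 wide (x -118 to +79.5). Origin: underside, below the pocket's centre; x to the nose (lip end), z up. Floor 4 thick; pocket 147 long (x -73.5 to +73.5), 71 wide, side and heel walls up to z = 10. Lip on the nose wall, spring catch and upright grip at the other end.
- carrier_lip (a point): Middle of the lower free edge of the sledge's lip (sledge x = 63.5, z = 15, that is 11 above the pocket floor). The dark lip is 40 wide, 4 thick, overhangs the pocket by 10 back to the nose wall; the tongue gets under it only with the stone's heel raised, about 5 to 17 degrees. Axes as the sledge.
- stone_seat (a point): Where the stone's own centre point comes to lie when it is seated: sledge x = 0, y = 0 (1.5 mm play each way), z = 19.5; plate flat on the pocket floor, stone's x along the sledge's x, top of the stone 35 above the bench.
- carrier_grip (a point): Centre of the sledge's upright wooden grip (fixed to the sledge at x = -108): 16 thick (x), 30 wide (y), from z = 4 to z = 49 above the bench. Axes as the sledge.
- carrier_nose (a point): Middle of the sledge's nose face (sledge x = 79.5), at its underside; this face meets the dock's end stop.
- catch (a joint): Spring catch at the sledge's heel end, 40 wide: 0 = closed, up to 0.007 m = pushed back along -x. Its sloped front (z 12.5 to 22.5, lowest edge at x = -69 when closed) is driven back by the stone's heel as that is pressed down, then snaps over it. Spring 3.4 N closed + 850 N/m; pressing the heel end past it takes roughly 5 to 18 N in all, more than the stone's weight.
- dock: Dock fixed to the bench: two lipped side rails and an end stop. Origin: centre of its mouth, on the bench; x points inward (the way the sledge slides), z up. Channel 85 wide, no floor (the sledge slides on the bench); rail lips start at x = 4, undersides at 15, tops at 20, 61 apart. End stop face at x = 120. Guides flare out ahead of the mouth to x = -27, about 118 apart there, 12 high.
- dock_end (a point): Middle of the foot of the dock's end stop (dock x = 120). Home: the sledge's nose meets it; the sledge's origin is then at dock x = 40.5 and its grip at dock x = -67.5, outside the mouth.
- shears_mid (a point): Bystander: black-handled shears lying on the bench, 190 long; pivot.
- saw_mid (a point): Bystander: jeweller's saw frame lying on the bench, 140 x 100 with a 90 wooden handle; middle of the frame.
- tin_mid (a point): Bystander: brass tin, 72 across, 65 high; centre.
Mind the look-alikes: they are no part of the job. What is shaped like the carrier but orange or turquoise is not meant.

How it is judged:
By the outcome, as a careful person would: the job done as asked, in the order asked, and still so for the second after the job is handed in, with the robot touching nothing.
It also fails if it takes over 70 s, if anything falls off the work surface, if the arm or the gripper's body presses on something with over 40 N, if the wrist force passes 120 N, or if a joint passes its speed limit or range.

## Robot

A 6-joint arm with a two-finger parallel gripper is mounted at the origin on the work surface. World frame = base frame: x ahead of the robot, y to its left, z up, the work surface at z = 0. Lengths are in m, angles in rad, forces in N, time in s.
With the tool pointing down it reaches from about 0.375 to 0.9 m from the base axis. Payload 3.1 kg.
Tool frame: the origin (TCP) lies on the centre line of the jaws, within the pads' length; the fingertips stand 25 mm ahead of it and the grasp point (between the pads) lies 6 mm ahead of it (manip.tips_ahead is the distance from the TCP to the fingertips, in m); z points along the fingers, y is the direction in which the jaws open and shut (so a half turn about z gives the same grasp; the last joint's range is limited). The gripper opens to 85 mm and grips with 20 to 120 N. Pads are 22 mm wide; open, the fingers measure 114 mm over their backs; the gripper's body (76 mm by 85 mm) begins 54 mm behind the grasp point. The pads swing forward as they close: fully open they stand 13 mm farther back than shut.
Start: joints at [-1.518, 0.527, 1.433, -0, 1.181, -0.178], TCP at [0.144, -0.608, 0.217] pointing down, gripper open.
Joint ranges: [-3.08, 3.08], [-0.75, 2.2], [0.22, 2.44], [-1.43, 4.57], [0, 2.65], [-2.85, 2.85]. Speed limits (rad/s): [2.79, 2.79, 3.14, 3.14, 3.14, 3.14].

## Interface

Orientations are given as a unit quaternion [x, y, z, w].
In Python, from station import manip gives the robot as it stands.
- The arm moves only by the tool play_rows, never from a script. Its argument "steps" is a list that holds one entry, the list of rows, each a list of 6 numbers: the shift along the tool's x, y, z in m, then the turn, a rotation vector about the tool's x, y, z in degrees. In form: [[[x, y, z, rx, ry, rz], ...]]. A call has 1 to 10 rows; each row shifts and turns the commanded pose from where the row before left it, along the tool's axes as they then stand; what a row does not reach is not made up. A row lasts 1/8 s, in which the tool goes at most 62.5 mm and 10.7 degrees, less where a joint would pass 70% of its speed; a pose out of reach is approached as far as the arm can. A call is refused whole if a number of a shift passes 0.0625 or a number of a turn 10.7, either way. A call with a gripper value outside its range is refused whole. "fingers" is the opening, from 0 (shut) to 1 (fully open), set as the call begins (left out, the last holds). The fingers move at their own pace and stop on an object; "squeeze" is the grip in N (left out, the last holds). Time passes only in rows, so rows that do not move let the fingers close. It gives the time, the measured TCP pose, the force and the opening at its end, in the units of the state.
- manip.sense(): the state, without advancing time (a new reading comes with each control period).
- manip.snapshot(name): name is "scene" or "top" or "wrist"; returns a dict with "img" (400x640x3 uint8, red, green, blue), "K" (3x3 intrinsics, pixels), "k1" (the pictures are not rectified: a ray, as slopes to the right and down, at radius r is drawn at 1 + k1 r^2 times it, then the intrinsics apply), "world_from_camera" (4x4, takes a point from camera to world coordinates). Camera axes: x right, y down, z forward; pixel columns grow to the right and rows downward; lengths in m; the calibration is good to about 2 mm. A picture is of the moment at which its call begins. There is no depth.
- manip.sign_off(): hands the job in, once; it reports no verdict.
Trained networks look in a picture, given as the dict that the camera call returned (one of the last four; its "shot" number tells which), for a name from the list of things; names that differ only in an ending like _2 or _b are one class to them, and where a whole thing is asked for, a point or a joint stands for the part that bears it (a point fixed in the world has none). Each returns a list of dicts, best first, with "score" (0 to 1); they miss things now and then, are a little off and sometimes report something else, mostly with a low value. They report only what shows in the picture. A call takes as long as a camera call. They do not tell look-alikes from the thing itself.
- manip.regions_of(label, picture): "pixels" (400x640 bool, what is visible of it) and "rect" ([left, top, right, bottom] in pixels, round what is visible of it).
- manip.pinpoint(label, picture): "point" ([column, row] in pixels: a listed point, or the origin of a listed thing).
The state is a dict: "t": time; "q": joint angles; "qd": joint speeds; "tau": joint torques, N m; "tcp_pos": TCP position; "tool_rot": TCP orientation; "force": force on the tool from outside, world axes, zero at the start; "ft_torque": the same for the moment, N m; "finger_gap": opening from 0.0 (shut) to 1.0 (fully open).
Only numpy, scipy, OpenCV 4.12 (cv2) and the standard library are available. Lean on these libraries where they do the work, as an engineer would, in place of code of your own. Each camera call takes 0.05 s, during which the arm holds its last target.

## Working session

There is one attempt and no reset: what is moved stays moved. The work goes in short steps, Python scripts to look and compute and a tool call to move; the robot and the scene stay as the last step left them, time stands still between calls to the robot, and variables do not carry over. Pictures are saved under pics/ and viewed, and the job is handed in when it is done.

Besides the shell and the picture viewer there is one more tool, called as name(argument=value, ...) on one line, values as JSON. play_rows: Moves the arm, as the interface text tells. Its arguments: {"type":"object","properties":{"steps":{"type":"array"},"fingers":{"type":"number"},"squeeze":{"type":"number"}},"required":["steps"]}

```bash
ls; mkdir -p pics; python3 - <<'E'
from station import manip
import cv2
for n in ("scene","top","wrist"):
    s=manip.snapshot(n); cv2.imwrite(f"pics/{n}0.png",s["img"][:,:,::-1]); print(n,s["K"].tolist(),s["k1"],s["world_from_camera"].round(3).tolist(),s["shot"])
print(manip.sense())
E
```

```text
pics
scene [[406.88972218654374, 0.0, 314.8253727005521], [0.0, 406.88972218654374, 200.26755771381013], [0.0, 0.0, 1.0]] 0.020179347534206575 [[-0.372, 0.582, -0.723, 1.299], [0.928, 0.245, -0.281, 0.244], [0.014, -0.775, -0.631, 0.655], [0.0, 0.0, 0.0, 1.0]] 1
top [[454.02870267310755, 0.0, 326.7614836321046], [0.0, 454.02870267310755, 197.5654631756284], [0.0, 0.0, 1.0]] -0.002304978676689064 [[-0.026, -0.982, 0.187, 0.389], [-0.999, 0.029, 0.018, -0.037], [-0.023, -0.186, -0.982, 1.064], [0.0, 0.0, 0.0, 1.0]] 2
wrist [[303.6658651906192, 0.0, 321.97257473884446], [0.0, 303.6658651906192, 199.78139304343136], [0.0, 0.0, 1.0]] -0.011405007945501802 [[0.23, -0.94, -0.251, 0.205], [-0.973, -0.223, -0.057, -0.594], [-0.002, 0.257, -0.966, 0.372], [0.0, 0.0, 0.0, 1.0]] 3
{'t': 0.15, 'q': array([-1.51752575e+00,  5.28283127e-01,  1.43360679e+00,  1.04881179e-05,
        1.18143301e+00, -1.78535569e-01]), 'qd': array([-5.35376817e-04, -8.17253056e-04, -3.36551765e-03, -6.11242657e-05,
       -3.59830841e-04,  8.28659794e-04]), 'tau': array([-5.99085479e-05, -4.42744696e+01, -1.78274184e+01, -1.76381382e-04,
        5.68461153e-03, -1.13769389e-05]), 'tcp_pos': array([ 0.14356341, -0.60769107,  0.21634009]), 'tool_rot': array([ 9.93290614e-01,  1.15641724e-01,  5.89907734e-05, -8.63140148e-04]), 'force': array([ 0.05703423,  0.78629272, -0.2391506 ]), 'ft_torque': array([ 0.00091891, -0.00463721, -0.05045268]), 'finger_gap': 1.00373912171309}
```

View pics/scene0.png

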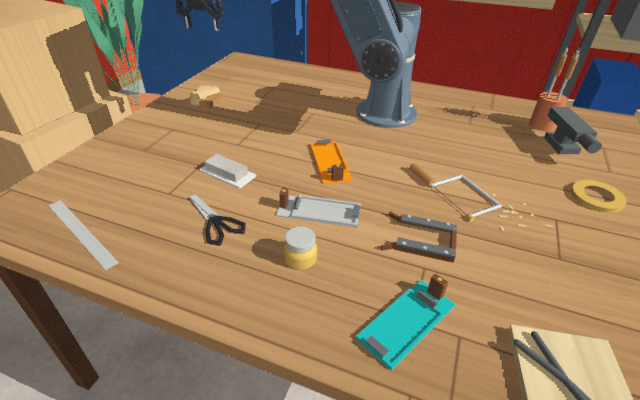

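View pics/top0.png

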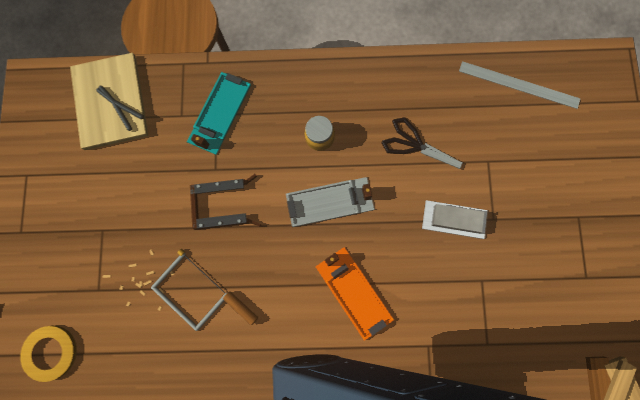

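View pics/wrist0.png

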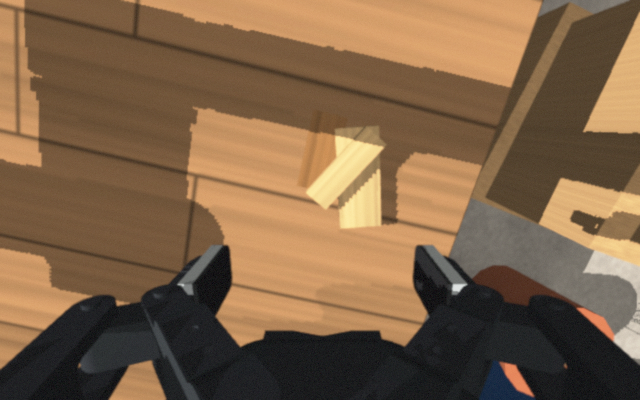

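The top view shows the steel sledge at (330,202), with its lip end at left (295,207) and grip at (367,190). The dock is at (220,205) with its mouth facing right, and the stone is at (457,219). The look-alikes are the orange sledge at (355,293) and the turquoise one at (220,112). The grey steel one is the one I want.

```bash
cat > h.py <<'E'
import numpy as np, cv2
from scipy.spatial.transform import Rotation as R
from station import manip
def ray(s,p):
    K=s["K"];d=np.array([(p[0]-K[0,2])/K[0,0],(p[1]-K[1,2])/K[1,1]]);u=d.copy()
    for _ in range(20): u=d/(1+s["k1"]*(u@u))
    M=s["world_from_camera"];v=M[:3,:3]@np.array([u[0],u[1],1]);return M[:3,3],v/np.linalg.norm(v)
def onz(s,p,z):
    o,v=ray(s,p);return o+v*(z-o[2])/v[2]
def proj(s,P):
    M=s["world_from_camera"];c=M[:3,:3].T@(np.asarray(P,float)-M[:3,3]);u=c[:2]/c[2];u=u*(1+s["k1"]*(u@u))
    return u*s["K"][0,0]+s["K"][:2,2]
def tri(l):
    A=np.zeros((3,3));b=np.zeros(3)
    for s,p in l:
        o,v=ray(s,p);Q=np.eye(3)-np.outer(v,v);A+=Q;b+=Q@o
    X=np.linalg.solve(A,b);return X,[float(np.linalg.norm(np.cross(X-ray(s,p)[0],ray(s,p)[1]))) for s,p in l]
def save(s,name,crop=None,k=1):
    im=s["img"][:,:,::-1]
    if crop: im=im[crop[1]:crop[3],crop[0]:crop[2]]
    cv2.imwrite(f"pics/{name}.png",cv2.resize(im,None,fx=k,fy=k,interpolation=cv2.INTER_CUBIC))
E
python3 - <<'E'
from h import *
np.set_printoptions(precision=4,suppress=True)
a=manip.snapshot("top");b=manip.snapshot("scene")
for n in ["stone_center","carrier","carrier_lip","carrier_grip","carrier_nose","dock","dock_end","tin_mid","stone_seat","catch"]:
    for s,l in((a,"top"),(b,"scene")):
        r=manip.pinpoint(n,s)
        for e in r[:4]: print(n,l,round(e["score"],2),np.round(e["point"],1),onz(s,e["point"],0.02))
save(a,"topcrop",(180,140,520,260),2.3)
save(b,"scenecrop",(180,140,480,280),2.6)
E
```

```text
stone_center top 0.72 [455.8 215.3] [ 0.5377 -0.3152  0.02  ]
stone_center scene 0.68 [227.  168.5] [ 0.537  -0.3097  0.02  ]
stone_center scene 0.46 [449.2 247.1] [0.6078 0.291  0.02  ]
carrier top 0.95 [221.8 107.4] [0.8204 0.2326 0.02  ]
carrier top 0.91 [355.4 302.4] [ 0.3474 -0.0764  0.02  ]
carrier top 0.87 [320.  198.6] [ 0.5863 -0.0025  0.02  ]
carrier scene 0.98 [397.8 328.2] [0.8498 0.2327 0.02  ]
carrier scene 0.75 [326.4 210.2] [0.5957 0.0011 0.02  ]
carrier scene 0.71 [330.6 159.4] [ 0.3845 -0.0656  0.02  ]
carrier scene 0.49 [298.8 247.2] [ 0.7341 -0.0107  0.02  ]
carrier_lip top 0.78 [295.6 208.2] [0.5652 0.055  0.02  ]
carrier_lip top 0.77 [231.3  80.9] [0.889  0.2102 0.02  ]
carrier_lip top 0.67 [372.3 323.7] [ 0.3004 -0.1121  0.02  ]
carrier_lip scene 0.91 [324.4 141.6] [ 0.301  -0.1161  0.02  ]
carrier_lip scene 0.86 [379.1 341.5] [0.8882 0.2086 0.02  ]
carrier_lip scene 0.72 [354.6 211.3] [0.5733 0.0649 0.02  ]
carrier_grip top 0.82 [367.9 190. ] [ 0.6034 -0.1152  0.02  ]
carrier_grip top 0.77 [200.7 140.6] [0.7373 0.2823 0.02  ]
carrier_grip top 0.58 [333.  258.3
[... 905 characters left out ...]
.2866 0.02  ]
tin_mid top 0.57 [317.9 134.7] [ 0.7427 -0.001   0.02  ]
tin_mid scene 0.88 [298.9 246.1] [ 0.731  -0.0119  0.02  ]
stone_seat top 0.81 [222.2 102.3] [0.8336 0.2319 0.02  ]
stone_seat top 0.8 [320.7 205.4] [ 0.5701 -0.0038  0.02  ]
stone_seat top 0.31 [249.5 200.1] [0.5876 0.1631 0.02  ]
stone_seat scene 0.76 [399.8 322.6] [0.837  0.2335 0.02  ]
stone_seat scene 0.74 [324.  153.2] [ 0.3616 -0.0943  0.02  ]
stone_seat scene 0.64 [325.9 204.5] [ 0.5761 -0.0076  0.02  ]Traceback (most recent call last):
  File "<stdin>", line 6, in <module>
ValueError: it knows: carrier, carrier_grip, carrier_lip, carrier_nose, dock, dock_end, saw_mid, shears_mid, stone_center, stone_seat, tin_mid
```

```bash
python3 - <<'E'
from h import *
a=manip.snapshot("top");b=manip.snapshot("scene")
save(a,"topcrop",(180,140,520,260),2.3)
save(b,"scenecrop",(180,140,480,280),2.6)
s=manip.sense();r=R.from_quat(s["tool_rot"]).as_matrix();print(r.round(3))
w=manip.snapshot("wrist")["world_from_camera"];print((r.T@w[:3,:3]).round(3),r.T@(w[:3,3]-s["tcp_pos"]))
E
```

```text
[[ 0.973  0.23  -0.   ]
 [ 0.23  -0.973 -0.   ]
 [-0.     0.    -1.   ]]
[[-0.    -0.966 -0.257]
 [ 1.     0.    -0.   ]
 [ 0.    -0.257  0.966]] [ 0.06311187  0.0008477  -0.15555083]
```

View pics/topcrop.png

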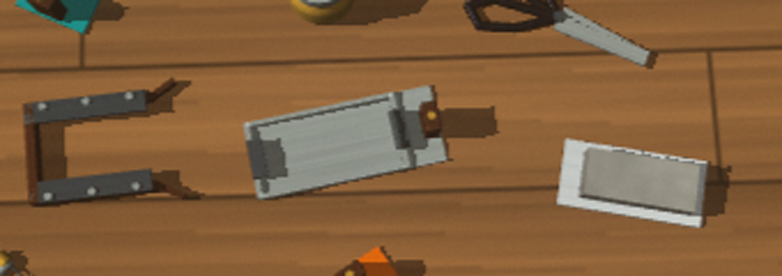

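View pics/scenecrop.png

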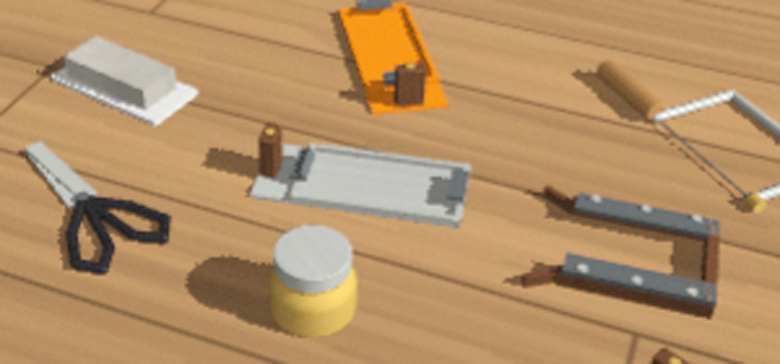

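```bash
cat >> h.py <<'E'
def down(yaw_deg,pitch=0):
    """tool x along yaw (world), z down; pitch>0: object nose down/heel up (tilt about object's y)"""
    y=np.radians(yaw_deg);B=R.from_matrix(np.array([[np.cos(y),np.sin(y),0],[np.sin(y),-np.cos(y),0],[0,0,-1]]))
    return B*R.from_euler('y',-pitch,degrees=True)
def plan(pos,rot,n,start=None):
    if start is None:
        s=manip.sense();p=s["tcp_pos"];q=R.from_quat(s["tool_rot"])
    else: p,q=start
    p=np.array(p,float);rel=(q.inv()*rot).as_rotvec()/n;step=(np.asarray(pos)-p)/n
    for i in range(n):
        sh=q.inv().apply(step);print([*[float(x) for x in sh.round(4)],*[float(x) for x in np.degrees(rel).round(2)]])
        q=q*R.from_rotvec(rel)
E
python3 - <<'E'
from h import *
print(down(13.3).as_quat())
plan([0.56,0,0.28],down(95),13)
E
```

```text
[0.99327209 0.11580399 0.         0.        ]
[0.0419, -0.0382, -0.0048, 0.0, 0.0, -6.29]
[0.0459, -0.0334, -0.0048, 0.0, 0.0, -6.29]
[0.0492, -0.0281, -0.0048, 0.0, 0.0, -6.29]
[0.052, -0.0226, -0.0048, 0.0, 0.0, -6.29]
[0.0542, -0.0167, -0.0048, 0.0, 0.0, -6.29]
[0.0557, -0.0107, -0.0048, 0.0, 0.0, -6.29]
[0.0565, -0.0046, -0.0048, 0.0, 0.0, -6.29]
[0.0567, 0.0017, -0.0048, 0.0, 0.0, -6.29]
[0.0562, 0.0079, -0.0048, 0.0, 0.0, -6.29]
[0.055, 0.014, -0.0048, 0.0, 0.0, -6.29]
[0.0531, 0.0199, -0.0048, 0.0, 0.0, -6.29]
[0.0506, 0.0256, -0.0048, 0.0, 0.0, -6.29]
[0.0475, 0.031, -0.0048, 0.0, 0.0, -6.29]
```

play_rows(steps=[[[0.042,-0.038,-0.005,0,0,-6.3],[0.046,-0.033,-0.005,0,0,-6.3],[0.049,-0.028,-0.005,0,0,-6.3],[0.052,-0.023,-0.005,0,0,-6.3],[0.054,-0.017,-0.005,0,0,-6.3],[0.056,-0.011,-0.005,0,0,-6.3],[0.056,-0.005,-0.005,0,0,-6.3],[0.057,0.002,-0.005,0,0,-6.3],[0.056,0.008,-0.005,0,0,-6.3],[0.055,0.014,-0.005,0,0,-6.3]]])

```text
t: 2.55
tcp_pos: [0.4641, -0.1385, 0.2676]
tool_rot: [0.785, 0.619, 0.0, 0.001]
force: [0.9, -0.5, 0.3]
finger_gap: 0.999
```

play_rows(steps=[[[0.053,0.02,-0.005,0,0,-6.3],[0.051,0.026,-0.005,0,0,-6.3],[0.047,0.031,-0.005,0,0,-6.3],[0,0,0,0,0,0],[0,0,0,0,0,0]]])

```text
t: 3.18
tcp_pos: [0.5588, 0.0003, 0.2818]
tool_rot: [0.674, 0.738, -0.001, -0.0]
force: [-0.6, -0.4, -0.3]
finger_gap: 0.996
```

```bash
python3 - <<'E'
from h import *
np.set_printoptions(precision=4,suppress=True)
w=manip.snapshot("wrist");save(w,"w1");a=manip.snapshot("top");b=manip.snapshot("scene")
for n in ["stone_center","carrier","carrier_lip","carrier_grip","carrier_nose","dock","dock_end"]:
    for s,l in((w,"w"),):
        r=manip.pinpoint(n,s)
        for e in r[:4]: print(n,l,round(e["score"],2),np.round(e["point"],1),onz(s,e["point"],0.02))
E
```

```text
carrier w 0.81 [179.  206.6] [ 0.3576 -0.0757  0.02  ]
carrier w 0.57 [330.3 167.6] [ 0.5683 -0.      0.02  ]
carrier w 0.55 [546.4   1.8] [0.8117 0.2275 0.02  ]
carrier_lip w 0.82 [327.4 124.2] [0.5588 0.0577 0.02  ]
carrier_lip w 0.8 [593.3  27.2] [0.8782 0.2059 0.02  ]
carrier_lip w 0.68 [141.6 232.6] [ 0.3012 -0.1209  0.02  ]
carrier_grip w 0.97 [338.7 245.3] [ 0.592  -0.1143  0.02  ]
carrier_grip w 0.77 [235.8 178.1] [ 0.4383 -0.0267  0.02  ]
carrier_nose w 0.71 [329.  114.2] [0.5597 0.0707 0.02  ]
carrier_nose w 0.66 [592.6  40.5] [0.882 0.191 0.02 ]
carrier_nose w 0.63 [137.9 231.3] [ 0.2958 -0.1193  0.02  ]
```

View pics/w1.png

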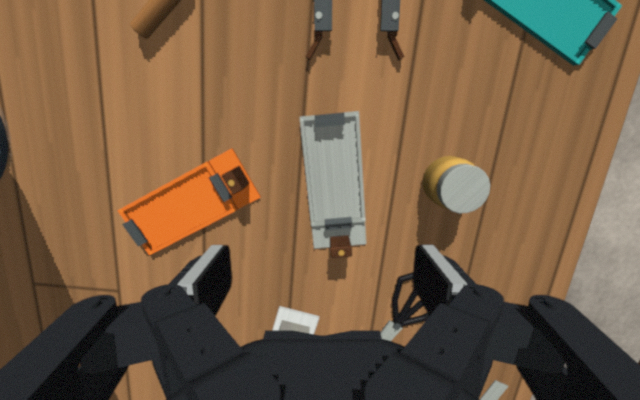

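Wrist view: the steel sledge stands between (300,112) and (366,248), with its lip at (328,122) and grip at (340,246). The stone is partly hidden at (295,320). Next I fit poses.

```bash
cat >> h.py <<'E'
from scipy.optimize import least_squares
CP={"carrier":(0,0,0),"carrier_lip":(.0635,0,.015),"carrier_grip":(-.108,0,.0265),"carrier_nose":(.0795,0,0),"stone_seat":(0,0,.0195)}
DP={"dock":(0,0,0),"dock_end":(.12,0,0)}
def W(p,P,z0=0):
    c,s=np.cos(p[2]),np.sin(p[2]);return np.array([p[0]+c*P[0]-s*P[1],p[1]+s*P[0]+c*P[1],P[2]+z0])
def fitpts(views,pts,guess,tol=15):
    obs=[]
    for s in views:
        for n,P in pts.items():
            pr=proj(s,W(guess,P))
            c=[e for e in manip.pinpoint(n,s) if np.linalg.norm(np.array(e["point"])-pr)<tol]
            if c: obs.append((s,P,np.array(c[0]["point"]),n))
    f=lambda p:np.concatenate([proj(s,W(p,P))-o for s,P,o,n in obs])
    r=least_squares(f,guess,x_scale=[.01,.01,.05],loss="soft_l1",f_scale=1.5)
    print("fit",r.x[:2].round(4),np.degrees(r.x[2]).round(2),[(n,*np.round(e,1)) for (s,P,o,n),e in zip(obs,f(r.x).reshape(-1,2))])
    return r.x
def wire(s,p,lines,col=(255,0,0),im=None,k=1,crop=(0,0)):
    for L in lines:
        q=np.array([(proj(s,W(p,P))-crop)*k for P in L]);cv2.polylines(im,[np.round(q*16).astype(int)],False,col,1,cv2.LINE_AA,4)
def box(x0,x1,y,z):return [(x0,-y,z),(x1,-y,z),(x1,y,z),(x0,y,z),(x0,-y,z)]
CW=[box(-.118,.0795,.0405,0),box(-.0735,.0735,.0355,.010),box(.0635,.0735,.02,.019),box(-.116,-.1,.015,.049)]
DW=[[(.004,-.0305,.02),(.12,-.0305,.02),(.12,.0305,.02),(.004,.0305,.02)],[(0,-.0425,0),(.12,-.0425,0),(.12,.0425,0),(0,.0425,0)]]
SW=[box(-.072,.072,.034,0),box(-.058,.052,.024,.031),box(-.072,.072,.034,.006)]
def overlay(s,name,items,c,k):
    im=cv2.resize(s["img"][c[1]:c[3],c[0]:c[2],::-1],None,fx=k,fy=k,interpolation=cv2.INTER_CUBIC).copy()
    for p,L,col in items: wire(s,p,L,col,im,k,np.array(c[:2])-0.5+0.5/k)
    cv2.imwrite(f"pics/{name}.png",im)
E
python3 - <<'E'
from h import *
w=manip.snapshot("wrist");a=manip.snapshot("top");b=manip.snapshot("scene")
c=fitpts([w,a,b],CP,np.array([.572,-.003,np.radians(103)]))
d=fitpts([a,b],DP,np.array([.59,.170,np.radians(96)]))
st=fitpts([a,b],{"stone_center":(0,0,.0155)},np.array([.537,-.312,np.radians(80)]))
it=[(c,CW,(0,0,255)),(d,DW,(255,0,0)),(st,SW,(0,200,0))]
overlay(w,"o_w",it,(250,80,450,270),3);overlay(a,"o_t",it,(180,160,510,250),2.4);overlay(b,"o_s",it,(190,140,480,280),2.7)
E
```

```text
fit [ 0.5764 -0.0062] 99.79 [('carrier', np.float64(0.6), np.float64(0.3)), ('carrier_lip', np.float64(4.6), np.float64(-1.9)), ('carrier_grip', np.float64(0.8), np.float64(-0.5)), ('carrier_nose', np.float64(1.1), np.float64(-2.6)), ('stone_seat', np.float64(-1.8), np.float64(0.7)), ('carrier_lip', np.float64(2.5), np.float64(1.4)), ('carrier_grip', np.float64(0.2), np.float64(0.1)), ('carrier_nose', np.float64(0.2), np.float64(2.9)), ('stone_seat', np.float64(-0.0), np.float64(1.1)), ('carrier', np.float64(-2.0), np.float64(1.5)), ('carrier_lip', np.float64(-2.4), np.float64(-0.3)), ('carrier_grip', np.float64(-1.1), np.float64(-3.8)), ('carrier_nose', np.float64(0.7), np.float64(-2.5)), ('stone_seat', np.float64(0.6), np.float64(-0.1))]
fit [0.5886 0.1744] 95.8 [('dock_end', np.float64(-0.1), np.float64(-1.2)), ('dock', np.float64(-0.0), np.float64(-0.0)), ('dock_end', np.float64(0.2), np.float64(-2.4))]
fit [ 0.5383 -0.3147] 80.0 [('stone_center', np.float64(-0.7), np.float64(0.1)), ('stone_center', np.float64(-0.9), np.float64(-0.7))]
```

View pics/o_w.png

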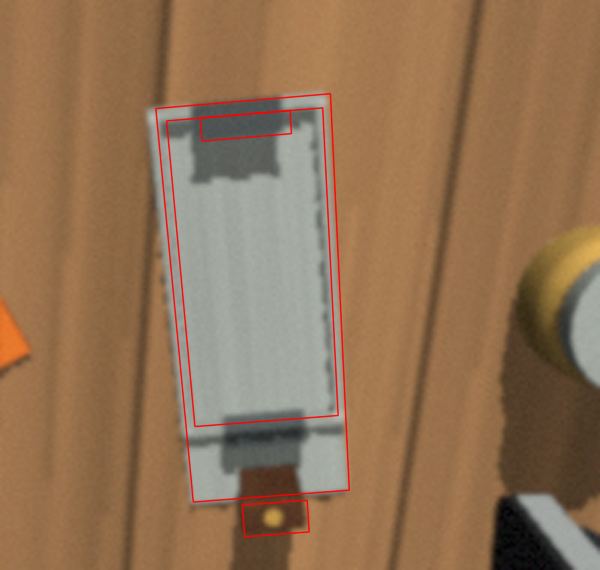

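View pics/o_t.png

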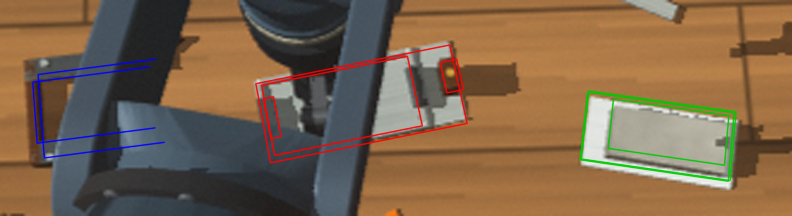

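View pics/o_s.png

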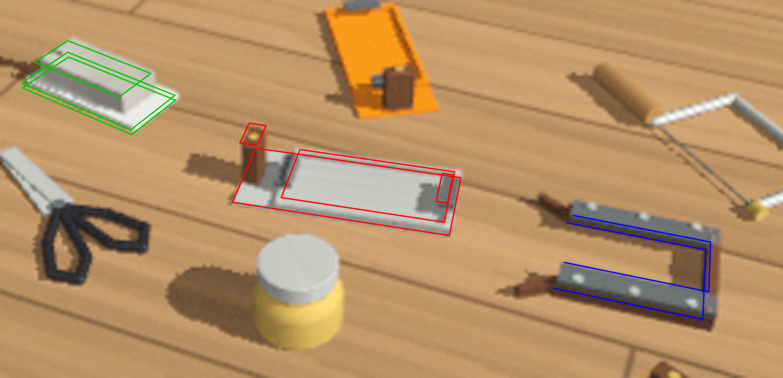

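play_rows(steps=[[[0.048,0.011,0.02,0,0,-0.25],[0.048,0.011,0.02,0,0,-0.25],[0.048,0.011,0.02,0,0,-0.25],[0.048,0.011,0.02,0,0,-0.25],[0,0,0,0,0,0],[0,0,0,0,0,0]]])

```text
t: 5.62
tcp_pos: [0.5845, 0.1954, 0.2021]
tool_rot: [0.668, 0.744, -0.0, 0.0]
force: [0.6, -0.4, 0.4]
finger_gap: 0.996
```

```bash
python3 - <<'E'
from h import *
w=manip.snapshot("wrist");save(w,"w2")
import pickle;pickle.dump(w,open("w2.pkl","wb"))
d=fitpts([w],DP,np.array([.5886,.1744,np.radians(95.8)]))
overlay(w,"o_w2",[(d,DW,(255,0,0))],(220,20,420,250),2.6)
plan([.583,-.055,.195],down(100.8),6)
E
```

```text
fit [0.5875 0.1719] 96.03 [('dock_end', np.float64(0.0), np.float64(0.0))]
[-0.0413, -0.0047, 0.0013, 0.01, 0.0, -0.79]
[-0.0412, -0.0053, 0.0013, 0.01, 0.0, -0.79]
[-0.0411, -0.0059, 0.0013, 0.01, 0.0, -0.79]
[-0.0411, -0.0064, 0.0013, 0.01, 0.0, -0.79]
[-0.041, -0.007, 0.0013, 0.01, 0.0, -0.79]
[-0.0409, -0.0076, 0.0013, 0.01, 0.0, -0.79]
```

View pics/o_w2.png

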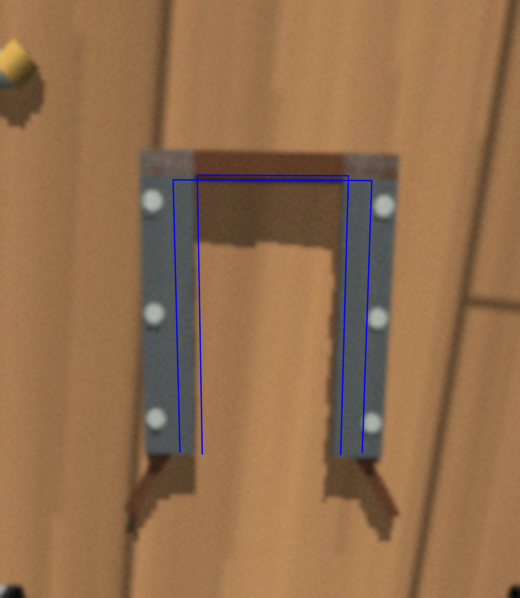

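The dock lies upright in this crop. Its inner lip edges run (195,178)→(193.5,454) on the left and (345,178)→(331,456) on the right. I'll refine the fit with these.

play_rows(steps=[[[-0.041,-0.005,0.001,0,0,-0.8],[-0.041,-0.005,0.001,0,0,-0.8],[-0.041,-0.006,0.001,0,0,-0.8],[-0.041,-0.006,0.001,0,0,-0.8],[-0.041,-0.007,0.001,0,0,-0.8],[-0.041,-0.008,0.001,0,0,-0.8],[0,0,0,0,0,0],[0,0,0,0,0,0]]])

```text
t: 6.78
tcp_pos: [0.5827, -0.0538, 0.1966]
tool_rot: [0.637, 0.771, 0.0, 0.0]
force: [1.2, -0.6, -0.6]
finger_gap: 0.997
```

```bash
cat >> h.py <<'E'
def fitcorners(s,obs,guess,c,k):
    px=[((np.array(q)+.5)/k-.5+np.array(c[:2])) for _,q in obs]
    f=lambda p:np.concatenate([proj(s,W(p,P))-o for (P,_),o in zip(obs,px)])
    r=least_squares(f,guess,x_scale=[.01,.01,.05]);print("corners",r.x[:2].round(4),np.degrees(r.x[2]).round(2),f(r.x).reshape(-1,2).round(1).tolist());return r.x
E
python3 - <<'E'
from h import *
import pickle;w2=pickle.load(open("w2.pkl","rb"))
c=(220,20,420,250)
d=fitcorners(w2,[((.12,.0305,.02),(195,178)),((.004,.0305,.02),(193.5,454)),((.12,-.0305,.02),(345,178)),((.004,-.0305,.02),(331,456))],np.array([.5875,.1719,1.67]),c,2.6)
overlay(w2,"o_w2b",[(d,DW,(255,0,0))],c,2.6)
w=manip.snapshot("wrist");save(w,"w3");pickle.dump(w,open("w3.pkl","wb"))
c=fitpts([w],CP,np.array([.575,-.006,np.radians(100.8)]))
overlay(w,"o_w3",[(c,CW,(0,0,255))],(220,20,420,260),2.5)
E
```

```text
corners [0.584  0.1707] 94.87 [[-0.5, -1.0], [0.1, 0.2], [-0.0, 0.4], [0.4, 0.6]]
fit [ 0.5745 -0.007 ] 101.03 [('carrier', np.float64(0.0), np.float64(2.0)), ('carrier_lip', np.float64(0.6), np.float64(-0.9)), ('carrier_grip', np.float64(-0.2), np.float64(0.2)), ('carrier_nose', np.float64(-0.8), np.float64(-4.4)), ('stone_seat', np.float64(0.3), np.float64(1.4))]
```

View pics/o_w3.png

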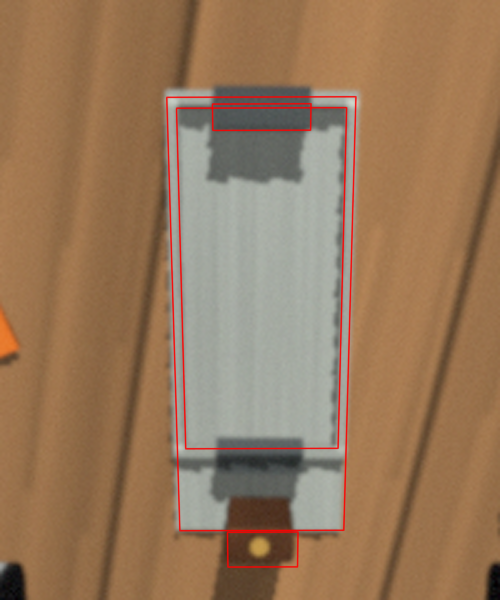

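View pics/o_w2b.png

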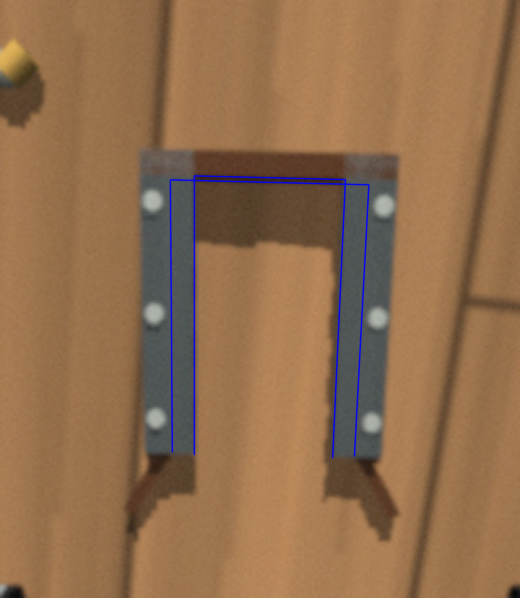

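```bash
python3 - <<'E'
from h import *
plan([.531,-.354,.196],down(80),8)
E
```

```text
[-0.0358, -0.0136, 0.0, -0.0, -0.0, 2.63]
[-0.0364, -0.0119, 0.0, -0.0, -0.0, 2.63]
[-0.0369, -0.0103, 0.0, -0.0, -0.0, 2.63]
[-0.0373, -0.0086, 0.0, -0.0, -0.0, 2.63]
[-0.0377, -0.0068, 0.0, -0.0, -0.0, 2.63]
[-0.0379, -0.0051, 0.0, -0.0, -0.0, 2.63]
[-0.0381, -0.0034, 0.0, -0.0, -0.0, 2.63]
[-0.0382, -0.0016, 0.0, -0.0, -0.0, 2.63]
```

play_rows(steps=[[[-0.036,-0.014,0,0,0,2.6],[-0.036,-0.012,0,0,0,2.6],[-0.037,-0.01,0,0,0,2.6],[-0.037,-0.009,0,0,0,2.6],[-0.038,-0.007,0,0,0,2.6],[-0.038,-0.005,0,0,0,2.7],[-0.038,-0.003,0,0,0,2.7],[-0.038,-0.002,0,0,0,2.7],[0,0,0,0,0,0],[0,0,0,0,0,0]]])

```text
t: 8.32
tcp_pos: [0.5303, -0.3537, 0.1958]
tool_rot: [0.767, 0.642, 0.0, -0.001]
force: [0.0, 1.1, 0.3]
finger_gap: 1.004
```

```bash
python3 - <<'E'
from h import *
import pickle
w=manip.snapshot("wrist");save(w,"w4");pickle.dump(w,open("w4.pkl","wb"))
a=manip.snapshot("top");b=manip.snapshot("scene")
o=[]
for s in (w,a,b):
    r=manip.pinpoint("stone_center",s);print([(round(e["score"],2),np.round(e["point"],1).tolist()) for e in r[:3]])
    if r:
        e=min(r,key=lambda e:np.linalg.norm(np.array(e["point"])-proj(s,[.538,-.314,.0155])));o.append((s,e["point"]))
print("tri",tri(o))
overlay(w,"o_w4",[([.538,-.314,np.radians(80)],SW,(0,200,0))],(230,60,430,260),3)
E
```

```text
[(0.75, [315.5, 142.6]), (0.24, [468.1, 52.7])]
[(0.83, [456.2, 213.8])]
[(0.93, [225.8, 168.8])]
tri (array([ 0.5353336 , -0.314875  ,  0.01859564]), [0.006698822930721431, 0.006148051129756971, 0.0017109644255791172])
```

View pics/o_w4.png

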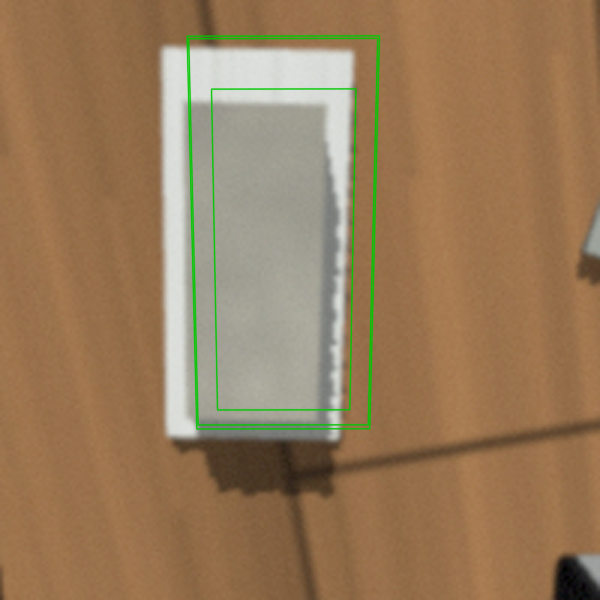

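```bash
python3 - <<'E'
from h import *
import pickle
w=pickle.load(open("w4.pkl","rb"))
c=(230,60,430,260)
P=.006
s=fitcorners(w,[((.072,.034,P),(162,47)),((.072,-.034,P),(354,51)),((-.072,.034,P),(167,437)),((-.072,-.034,P),(339,440))],np.array([.53,-.314,1.4]),c,3)
a=manip.snapshot("top");b=manip.snapshot("scene")
overlay(w,"o_w4b",[(s,SW,(0,200,0))],c,3)
cs=[.5745,-.007,np.radians(101.03)]
d=[.584,.1707,np.radians(94.87)]
it=[(s,SW,(0,200,0)),(cs,CW,(0,0,255)),(d,DW,(255,0,0))]
overlay(a,"o_t4",it,(180,160,510,250),2.4);overlay(b,"o_s4",it,(190,140,480,280),2.7)
E
```

```text
corners [ 0.5272 -0.3165] 78.82 [[0.1, -0.1], [-0.0, -0.1], [-0.1, 0.1], [0.1, 0.2]]
```

View pics/o_w4b.png

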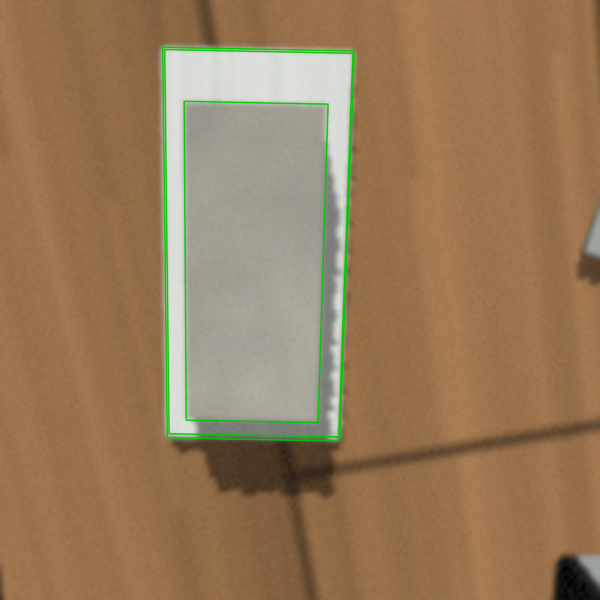

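View pics/o_t4.png

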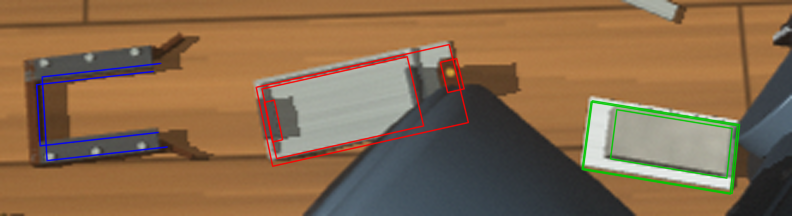

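View pics/o_s4.png

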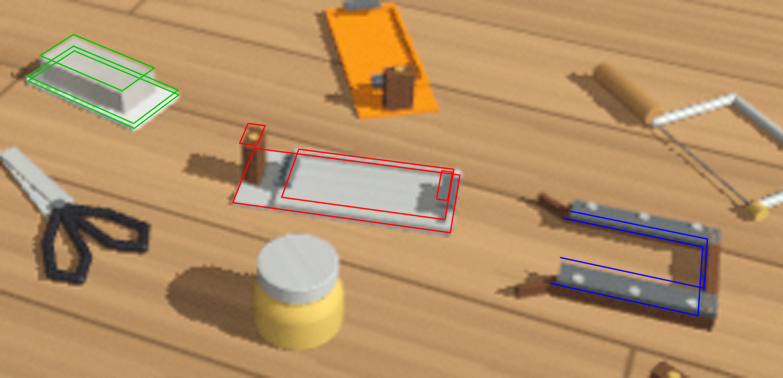

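The wrist corner fit of the stone is tight at 0.1 px: (0.527,-0.3165), yaw 78.8°, tongue up in the image. The top view overlays sit about 3–4 mm toward +x, a calibration bias I'll resolve once the stone is gripped. Now the grasp at stone x = -20.

```bash
python3 - <<'E'
from h import *
print(manip.tips_ahead,manip.sense()["tcp_pos"])
plan([.525,-.336,.033],down(78.8),6)
E
```

```text
0.025 [ 0.53054737 -0.354128    0.19623483]
[0.0028, -0.0014, 0.0272, 0.0, 0.0, 0.19]
[0.0028, -0.0014, 0.0272, 0.0, 0.0, 0.19]
[0.0028, -0.0015, 0.0272, 0.0, 0.0, 0.19]
[0.0028, -0.0015, 0.0272, 0.0, 0.0, 0.19]
[0.0028, -0.0015, 0.0272, 0.0, 0.0, 0.19]
[0.0028, -0.0015, 0.0272, 0.0, 0.0, 0.19]
```

play_rows(steps=[[[0.005,-0.003,0.036,0,0,0.6],[0.005,-0.003,0.036,0,0,0.6],[0.004,-0.003,0.035,0,0,0],[0.003,0,0.026,0,0,0],[0,0,0.018,0,0,0],[0,0,0.012,0,0,0],[0,0,0,0,0,0],[0,0,0,0,0,0]]], fingers=1)

```text
t: 9.72
tcp_pos: [0.5253, -0.337, 0.034]
tool_rot: [0.773, 0.634, 0.0, 0.001]
force: [-0.0, -0.0, 0.2]
finger_gap: 0.998
```

play_rows(steps=[[[0,0,0,0,0,0],[0,0,0,0,0,0],[0,0,0,0,0,0],[0,0,0,0,0,0],[0,0,0,0,0,0],[0,0,0,0,0,0],[0,0,0,0,0,0],[0,0,0,0,0,0]]], fingers=0, squeeze=60)

```text
t: 10.72
tcp_pos: [0.5246, -0.3363, 0.0331]
tool_rot: [0.773, 0.634, -0.0, -0.0]
force: [-0.0, -1.0, -0.7]
finger_gap: 0.001
```

```bash
python3 - <<'E'
from h import *
s=manip.sense();print(s["tcp_pos"],R.from_quat(s["tool_rot"]).as_matrix().round(4).tolist(),s["force"],s["finger_gap"])
w=manip.snapshot("wrist");save(w,"w5")
E
```

```text
[ 0.52461749 -0.33632772  0.03306224] [[0.1963, 0.9805, -0.0001], [0.9805, -0.1963, 0.0001], [0.0001, -0.0001, -1.0]] [-0.01728059 -0.98267272 -0.66469934] 0.0012255050081527398
```

View pics/w5.png

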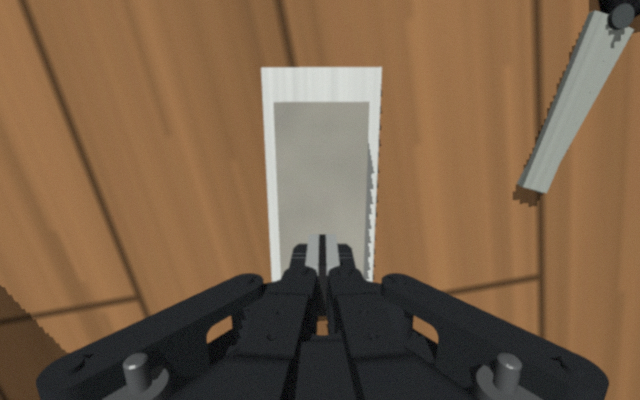

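```bash
python3 - <<'E'
from h import *
w=manip.snapshot("wrist");s=manip.sense();q=R.from_quat(s["tool_rot"])
for d in (0,.006,.025,.035): print(d,proj(w,s["tcp_pos"]+q.apply([0,0,d])))
print(w["world_from_camera"][:3,3])
overlay(w,"o_w5",[([.5272,-.3165,np.radians(78.82)],SW,(0,200,0))],(220,40,420,290),2.4)
a=manip.snapshot("top");b=manip.snapshot("scene");save(a,"t5",(380,150,540,270),4);save(b,"s5",(150,80,350,230),3.5)
c=(0,0)
f=fitcorners(w,[((.072,.034,.006),(262,67.5)),((.072,-.034,.006),(382,67)),((-.042,.034,.006),(272,280)),((-.042,-.034,.006),(374,281))],np.array([.5272,-.3165,1.376]),(0,0),1)
E
```

```text
0 [324.59329591 238.63070739]
0.006 [324.504838   234.60790393]
0.025 [324.26010643 223.47991697]
0.035 [324.14927155 218.44104589]
[ 0.53570363 -0.27382567  0.18866157]
corners [ 0.5262 -0.3233] 78.88 [[-0.1, 12.2], [0.5, 12.2], [-0.7, -16.0], [0.3, -17.3]]
```

View pics/o_w5.png

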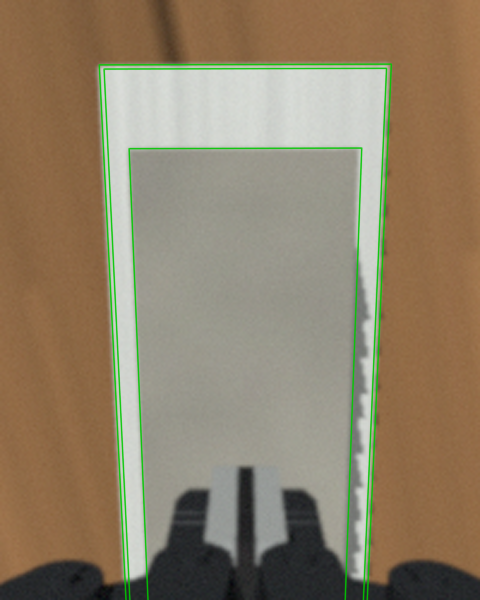

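View pics/s5.png

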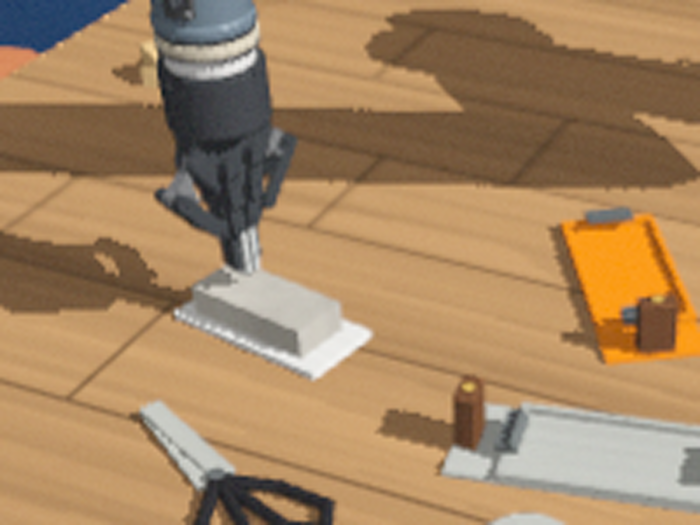

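View pics/t5.png

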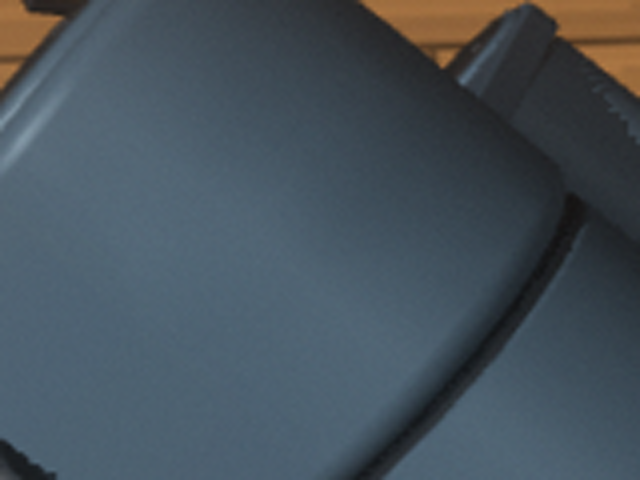

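```bash
python3 - <<'E'
from h import *
b=manip.snapshot("scene");s=manip.sense();q=R.from_quat(s["tool_rot"])
for d in (0,.006,.012,.025): print(d,[( (proj(b,s["tcp_pos"]+q.apply([x,0,d]))-[150,80])*3.5).round(0).tolist() for x in (-.011,0,.011)])
print([((proj(b,W([.5272,-.3165,np.radians(78.82)],P))-[150,80])*3.5).round(0).tolist() for P in SW[1]])
print(s["q"],s["tau"])
E
```

```text
0 [[236.0, 276.0], [246.0, 280.0], [257.0, 284.0]]
0.006 [[237.0, 282.0], [247.0, 286.0], [258.0, 291.0]]
0.012 [[238.0, 288.0], [248.0, 293.0], [259.0, 297.0]]
0.025 [[240.0, 302.0], [250.0, 306.0], [261.0, 311.0]]
[[190.0, 280.0], [297.0, 326.0], [338.0, 296.0], [233.0, 253.0], [190.0, 280.0]]
[-7.49172764e-01  7.68412867e-01  1.56445389e+00  8.75754910e-06
  8.08723985e-01 -5.51604355e-01] [ 1.22076785e-04 -4.78648496e+01 -1.14374810e+01 -7.21819583e-05
  8.38466767e-04  1.52078064e-05]
```

play_rows(steps=[[[0,0,-0.025,0,0,0],[0,0,-0.025,0,0,0],[0,0,0,0,0,0],[0,0,0,0,0,0]]])

```text
t: 11.48
tcp_pos: [0.5242, -0.336, 0.0825]
tool_rot: [0.773, 0.634, -0.0, -0.001]
force: [0.0, 0.4, -0.1]
finger_gap: 0.003
```

```bash
python3 - <<'E'
from h import *
w=manip.snapshot("wrist");save(w,"w6",(220,100,420,300),3);b=manip.snapshot("scene");save(b,"s6",(150,80,350,230),3.5)
s=manip.sense();q=R.from_quat(s["tool_rot"])
print(s["tcp_pos"])
for d in (0,.006,.012,.025): print(d,[( (proj(b,s["tcp_pos"]+q.apply([x,0,d]))-[150,80])*3.5).round(0).tolist() for x in (-.011,0,.011)])
for d in (0,.006,.012,.025): print(d,[( (proj(w,s["tcp_pos"]+q.apply([x,0,d]))-[220,100])*3).round(0).tolist() for x in (-.011,0,.011)])
E
```

```text
[ 0.52394413 -0.33572113  0.08192961]
0 [[228.0, 222.0], [239.0, 226.0], [249.0, 230.0]]
0.006 [[229.0, 228.0], [240.0, 233.0], [251.0, 237.0]]
0.012 [[230.0, 235.0], [241.0, 239.0], [252.0, 244.0]]
0.025 [[233.0, 249.0], [243.0, 254.0], [254.0, 258.0]]
0 [[312.0, 469.0], [312.0, 414.0], [312.0, 357.0]]
0.006 [[312.0, 455.0], [312.0, 402.0], [312.0, 346.0]]
0.012 [[311.0, 442.0], [311.0, 390.0], [312.0, 337.0]]
0.025 [[311.0, 417.0], [311.0, 369.0], [311.0, 318.0]]
```

View pics/w6.png

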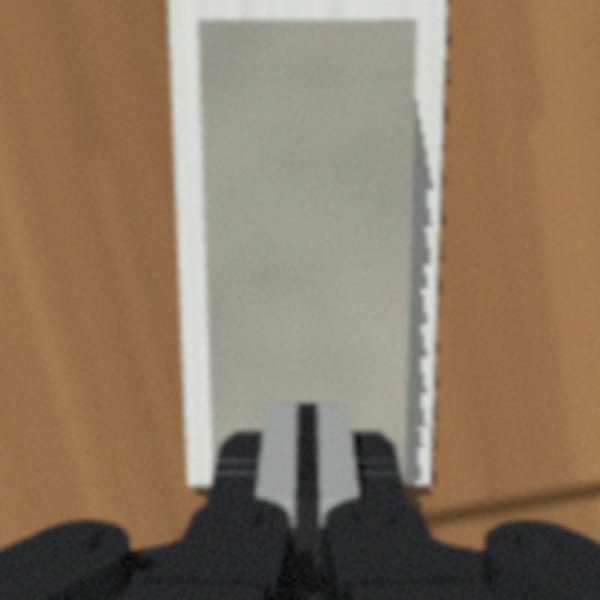

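View pics/s6.png

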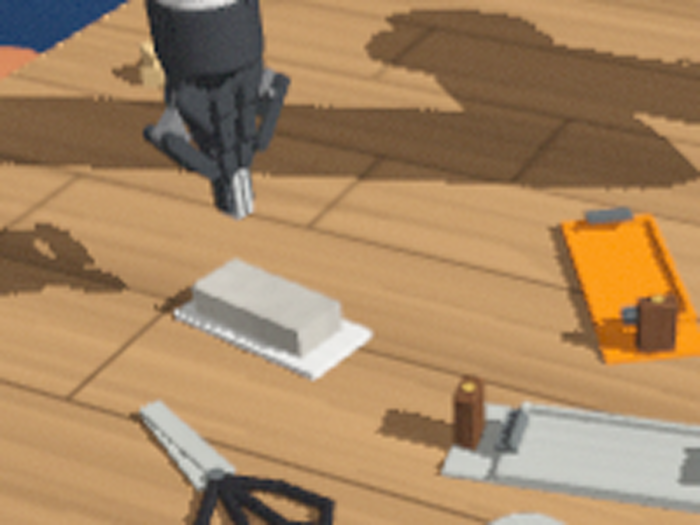

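```bash
python3 - <<'E'
from h import *
w=manip.snapshot("wrist");b=manip.snapshot("scene");s=manip.sense();q=R.from_quat(s["tool_rot"])
save(b,"s7",(190,100,260,190),8)
# bias of scene at the stone: block corners
for pb in ((218.6,141.4),(218.6,138.5)):
    X,e=tri([(w,(322.3,234.3)),(b,pb)]);print(X,e,q.inv().apply(X-s["tcp_pos"]))
E
```

```text
[ 0.52471012 -0.33041244  0.09281515] [0.001618735405154374, 0.001618735405154555] [ 0.00546288 -0.000457   -0.01082624]
[ 0.52576861 -0.32733166  0.10269555] [0.002342727100379925, 0.0023427271003799996] [ 8.70235584e-03 -4.16882626e-05 -2.07038564e-02]
```

View pics/s7.png

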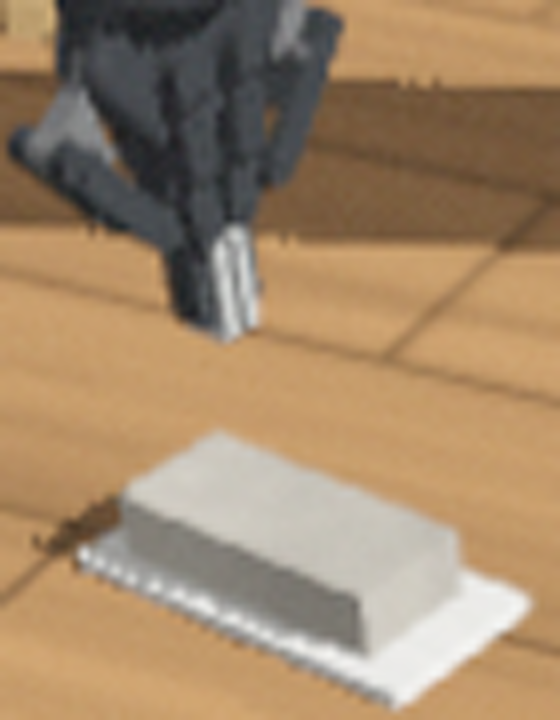

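The fingers shut on nothing. Triangulating the tip from the wrist and scene views puts the fingertips about 20 mm behind the reported TCP, not 25 mm ahead. I'll check this with a gentle touch on the block's top before relying on it.

play_rows(steps=[[[0,0,0.03,0,0,0],[0,0,0.022,0,0,0],[0,0,0.004,0,0,0],[0,0,0.003,0,0,0],[0,0,0.002,0,0,0],[0,0,0,0,0,0]]])

```text
t: 12.42
tcp_pos: [0.5249, -0.3366, 0.0227]
tool_rot: [0.773, 0.634, 0.0, 0.0]
force: [-0.6, 0.2, 1.2]
finger_gap: 0.001
```

play_rows(steps=[[[0,0,0.002,0,0,0],[0,0,0.002,0,0,0],[0,0,0,0,0,0]]])

```text
t: 12.8
tcp_pos: [0.5245, -0.3363, 0.018]
tool_rot: [0.773, 0.634, -0.0, -0.0]
force: [0.1, -0.1, 0.1]
finger_gap: -0.001
```

play_rows(steps=[[[0,0,0.002,0,0,0],[0,0,0.002,0,0,0],[0,0,0,0,0,0]]])

```text
t: 13.18
tcp_pos: [0.5248, -0.3365, 0.0169]
tool_rot: [0.773, 0.634, -0.0, 0.0]
force: [-3.6, 2.0, 15.4]
finger_gap: -0.001
```

Contact came at TCP z ≈ 0.017 on the block's 31 mm top with 15 N. So the tips really stand about 14 mm behind the TCP when shut, and I'll use measured offsets from here.

play_rows(steps=[[[0,0,-0.01,0,0,0],[0,0,-0.005,0,0,0],[0,0,0,0,0,0],[0,0,0,0,0,0],[0,0,0,0,0,0],[0,0,0,0,0,0],[0,0,0.015,0,0,0],[0,0,0.012,0,0,0],[0,0,0.008,0,0,0],[0,0,0,0,0,0]]], fingers=1)

```text
t: 14.42
tcp_pos: [0.524, -0.3358, -0.0071]
tool_rot: [0.773, 0.634, -0.0, -0.001]
force: [0.8, -0.5, 0.1]
finger_gap: 1.002
```

```bash
python3 - <<'E'
from h import *
s=manip.sense();print(s["tcp_pos"],s["force"],s["finger_gap"])
w=manip.snapshot("wrist");save(w,"w8");b=manip.snapshot("scene");save(b,"s8",(150,80,300,200),5)
E
```

```text
[ 0.52400203 -0.33579262 -0.0071401 ] [ 0.82759006 -0.48159748  0.1261031 ] 1.0021036681566409
```

View pics/s8.png

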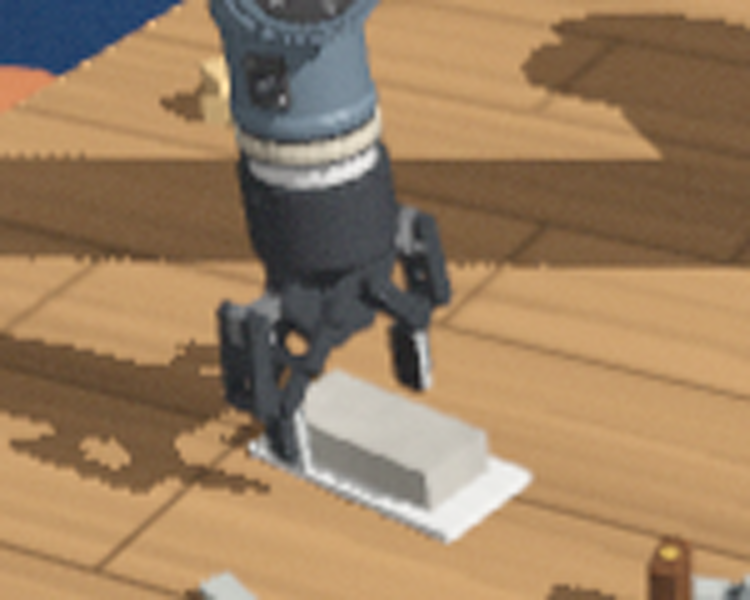

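View pics/w8.png

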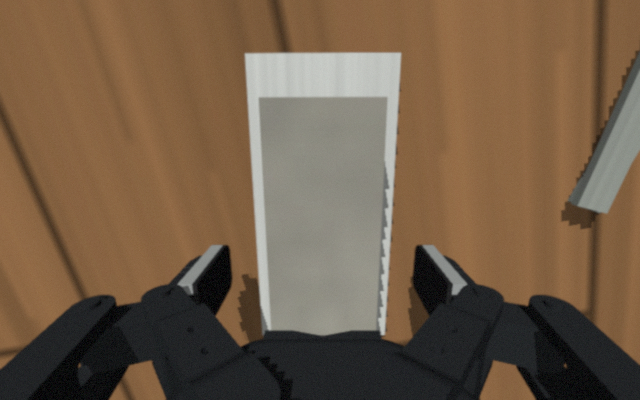

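play_rows(steps=[[[0,0,0,0,0,0],[0,0,0,0,0,0],[0,0,0,0,0,0],[0,0,0,0,0,0],[0,0,0,0,0,0],[0,0,0,0,0,0]]], fingers=0, squeeze=60)

```text
t: 15.28
tcp_pos: [0.525, -0.3367, -0.0052]
tool_rot: [0.773, 0.634, 0.0, 0.001]
force: [0.7, 0.4, 5.4]
finger_gap: 0.55
```

```bash
python3 - <<'E'
from h import *
s=manip.sense();print(s["tcp_pos"],s["force"],s["finger_gap"])
w=manip.snapshot("wrist");save(w,"w9",(220,30,420,270),2.5);b=manip.snapshot("scene");save(b,"s9",(150,80,300,200),5)
E
```

```text
[ 0.52499981 -0.3367356  -0.00517162] [0.67091471 0.38880678 5.43054362] 0.5501224289366936
```

View pics/s9.png

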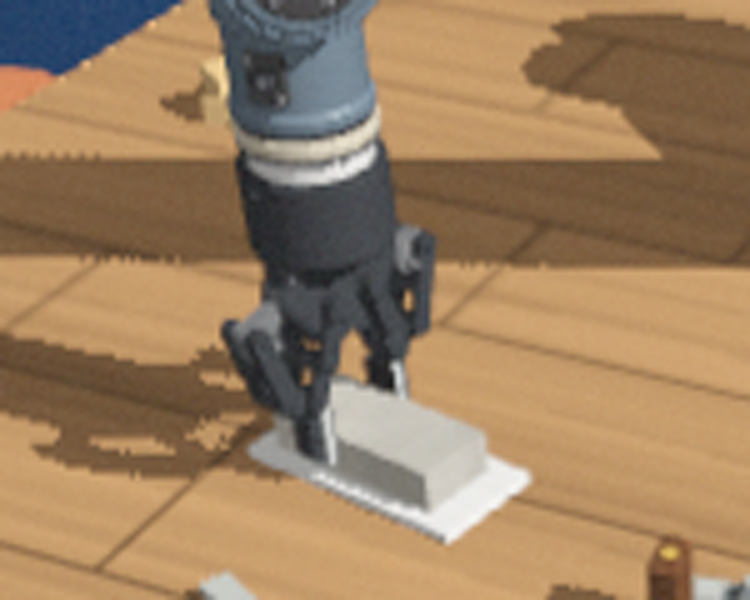

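View pics/w9.png

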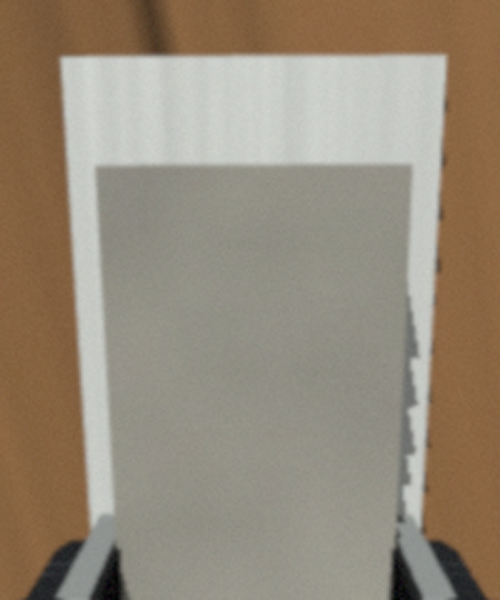

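```bash
python3 - <<'E'
from h import *
w=manip.snapshot("wrist");s=manip.sense();q=R.from_quat(s["tool_rot"])
p=fitcorners(w,[((.072,.034,.006),(61,57)),((.072,-.034,.006),(446,55)),((.052,.024,.031),(97,166)),((.052,-.024,.031),(411,164))],np.array([.5272,-.3165,1.376]),(220,30),2.5)
print(q.inv().apply(np.array([p[0],p[1],0])-s["tcp_pos"]))
x=q.as_matrix()[:,0];print("toolyaw",np.degrees(np.arctan2(x[1],x[0])))
E
```

```text
corners [ 0.5275 -0.317 ] 78.99 [[-0.8, -0.1], [0.8, -0.2], [-1.5, 0.2], [1.5, 0.3]]
[ 0.01987473 -0.00145206 -0.00516214]
toolyaw 78.68948093215377
```

```bash
python3 - <<'E'
from h import *
import pickle
w=pickle.load(open("w3.pkl","rb"));c=(220,20,420,260)
save(w,"w3a",(280,50,370,110),8);save(w,"w3b",(280,180,370,250),8)
g=np.array([.5745,-.007,1.763])
for zn in (.010,.015):
  p=fitcorners(w,[((.0795,.0405,zn),(166,92)),((.0795,-.0405,zn),(358,92)),((-.118,.0405,.004),(175,533)),((-.118,-.0405,.004),(345,533)),((-.108,0,.049),(259,546))],g,c,2.5)
overlay(w,"o_w3c",[(p,CW,(0,0,255))],c,2.5)
E
```

```text
corners [ 0.5743 -0.0068] 100.66 [[-0.7, -0.5], [0.5, -0.1], [0.7, -0.3], [-1.1, -0.1], [0.5, 1.1]]
corners [ 0.5743 -0.0073] 100.67 [[-1.3, -0.9], [1.1, -0.6], [0.7, 0.1], [-1.1, 0.3], [0.5, 1.5]]
```

View pics/w3a.png

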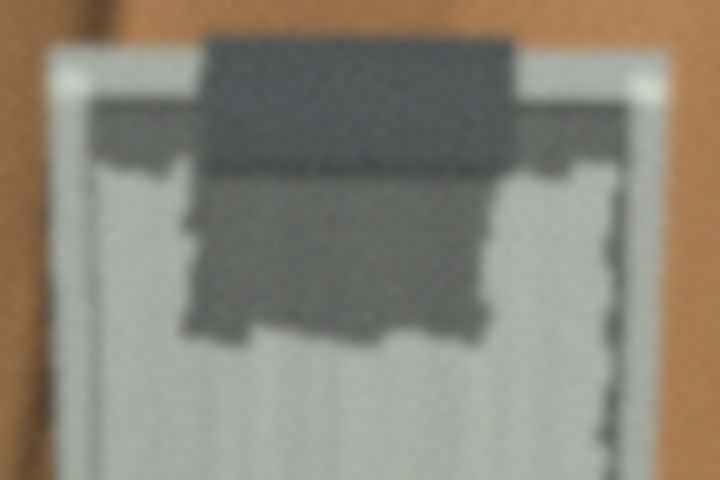

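View pics/w3b.png

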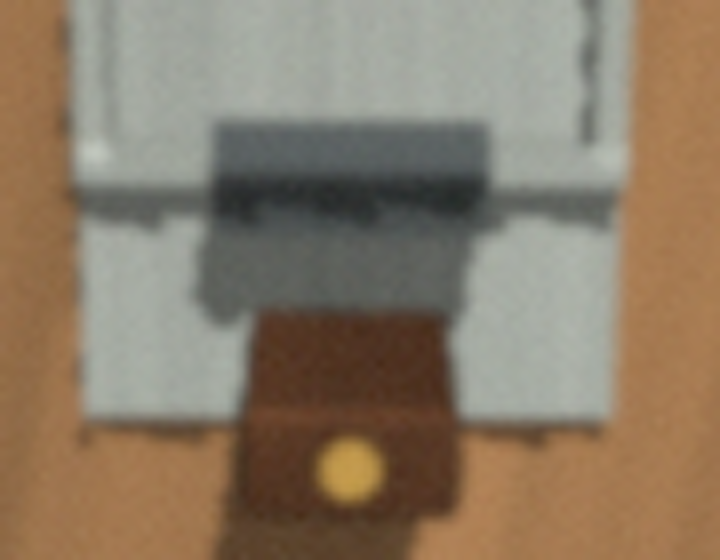

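```bash
python3 - <<'E'
from h import *
import pickle
w=pickle.load(open("w3.pkl","rb"))
k=8;o=lambda x,y,b:(((x+.5)/k-.5+280),((y+.5)/k-.5+(180 if b else 50)))
ob=[((.0795,.0405,.010),o(48,48,0)),((.0795,-.0405,.010),o(668,50,0)),((-.118,.0405,.004),o(82,420,1)),((-.118,-.0405,.004),o(612,420,1)),((-.108,0,.049),o(350,468,1)),((.0635,.02,.017),o(205,172,0)),((.0635,-.02,.017),o(515,172,0))]
p=fitcorners(w,ob,np.array([.5745,-.007,1.763]),(0,0),1)
ty=np.array([np.sin(np.radians(100.6)),-np.cos(np.radians(100.6))])*.00145
print("corrected",p[:2]+ty)
E
```

```text
corners [ 0.5739 -0.0062] 100.5 [[-0.2, -0.3], [0.4, -0.0], [0.1, -0.1], [0.1, 0.3], [-0.0, 0.5], [-0.3, -0.2], [-0.1, 0.0]]
corrected [ 0.57533771 -0.00589484]
```

```bash
cat >> h.py <<'E'
SL=[.5753,-.0059,np.radians(100.5)]
TIP=np.array([.0919,0,-.0052])
def tcp_for(tx,tz,th,ty=0,yaw=100.5):
    r=down(yaw,th);return W(SL,(tx,ty,tz))-r.apply(TIP),r
E
python3 - <<'E'
from h import *
s=manip.sense();p0=s["tcp_pos"];q=R.from_quat(s["tool_rot"])
p1=p0+[0,0,.09]
h,r=tcp_for(.056,.060,10)
print(h); plan(h,r,8,(p1,q))
l,_=tcp_for(.056,.0055,10);print(l)
E
```

```text
[ 0.58175238 -0.04071391  0.07083727]
[0.0377, -0.0003, 0.0017, -0.23, -1.23, -2.72]
[0.0377, 0.0015, 0.0009, -0.23, -1.23, -2.72]
[0.0376, 0.0033, 0.0001, -0.23, -1.23, -2.72]
[0.0374, 0.005, -0.0007, -0.23, -1.23, -2.72]
[0.0371, 0.0068, -0.0014, -0.23, -1.23, -2.72]
[0.0367, 0.0086, -0.0022, -0.23, -1.23, -2.72]
[0.0362, 0.0103, -0.0029, -0.23, -1.23, -2.72]
[0.0356, 0.012, -0.0037, -0.23, -1.23, -2.72]
[ 0.58175238 -0.04071391  0.01633727]
```

play_rows(steps=[[[0,0,-0.02,0,0,0],[0,0,-0.03,0,0,0],[0,0,-0.04,0,0,0],[0,0,0,0,0,0]]])

```text
t: 15.92
tcp_pos: [0.5266, -0.338, 0.0876]
tool_rot: [0.773, 0.634, 0.001, 0.004]
force: [-0.1, -0.5, -3.4]
finger_gap: 0.55
```

play_rows(steps=[[[0.0377,0,0.0017,-0.23,-1.23,-2.72],[0.0377,0.0015,0.0009,-0.23,-1.23,-2.72],[0.0376,0.0033,0,-0.23,-1.23,-2.72],[0.0374,0.005,-0.0007,-0.23,-1.23,-2.72],[0.0371,0.0068,-0.0014,-0.23,-1.23,-2.72],[0.0367,0.0086,-0.0022,-0.23,-1.23,-2.72],[0.0362,0.0103,-0.0029,-0.23,-1.23,-2.72],[0.0356,0.012,-0.0037,-0.23,-1.23,-2.72],[0,0,0,0,0,0],[0,0,0,0,0,0]]])

```text
t: 17.18
tcp_pos: [0.5807, -0.0401, 0.0694]
tool_rot: [0.637, 0.766, -0.056, 0.065]
force: [0.6, -1.2, -3.5]
finger_gap: 0.548
```

```bash
cat >> h.py <<'E'
def stone_now():
    s=manip.sense();q=R.from_quat(s["tool_rot"]);t=s["tcp_pos"]+q.apply(TIP)
    c,n=np.cos(SL[2]),np.sin(SL[2]);d=t[:2]-SL[:2];x=q.as_matrix()[:,0]
    print("tip sledge xyz mm",np.round(np.array([c*d[0]+n*d[1],-n*d[0]+c*d[1],t[2]])*1e3,1),"yaw",np.degrees(np.arctan2(x[1],x[0])).round(2),"tilt",np.degrees(-np.arcsin(x[2])).round(2),"roll",np.degrees(q.as_matrix()[2,1]).round(2),"F",s["force"].round(1),"gap",round(s["finger_gap"],3),"t",round(s["t"],2))
E
python3 - <<'E'
from h import *
stone_now()
w=manip.snapshot("wrist");save(w,"w10",(180,0,460,260),2.3);b=manip.snapshot("scene");save(b,"s10",(200,80,420,260),3)
h,r=tcp_for(.056,.0055,10);plan(h,r,3)
E
```

```text
tip sledge xyz mm [56.8  0.9 58.7] yaw 100.54 tilt 9.91 roll -0.18 F [ 0.6 -1.2 -3.5] gap 0.548 t 17.18
[0.0032, 0.0002, 0.0176, -0.04, -0.02, -0.03]
[0.0032, 0.0002, 0.0176, -0.04, -0.02, -0.03]
[0.0032, 0.0002, 0.0176, -0.04, -0.02, -0.03]
```

View pics/w10.png

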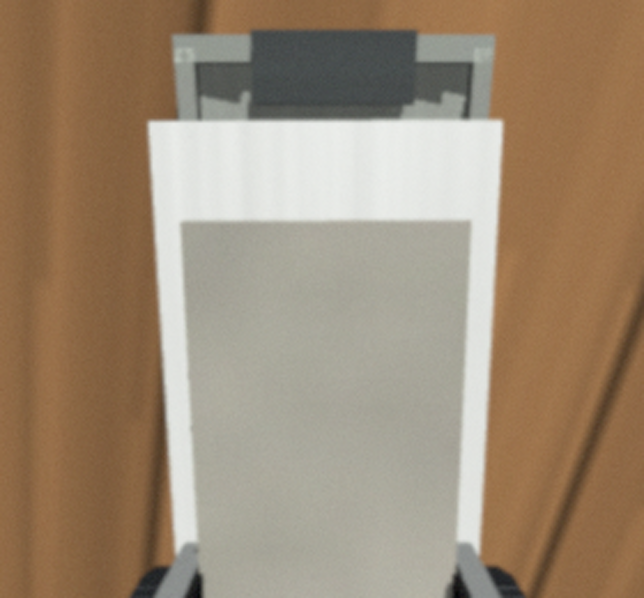

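View pics/s10.png

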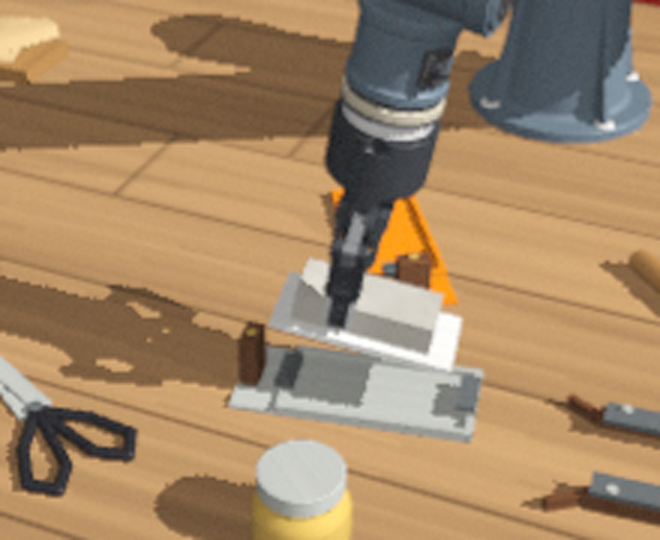

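```bash
python3 - <<'E'
from h import *
w=manip.snapshot("wrist");s=manip.sense();q=R.from_quat(s["tool_rot"]);c=(180,0);k=2.3
px=lambda a:(np.array(a)+.5)/k-.5+np.array(c)
save(w,"w10a",(245,5,400,70),5)
p=fitcorners(w,[((.0795,.0405,.010),(173,36)),((.0795,-.0405,.010),(494,36)),((.0635,.02,.017),(252,104)),((.0635,-.02,.017),(417,104)),((.0735,.0355,.010),(196,62)),((.0735,-.0355,.010),(471,62))],np.array(SL),c,k)
# stone in tool frame: x,y,yaw,z
ob=[((.072,.034,.006),(149,121)),((.072,-.034,.006),(502,121)),((.052,.024,.031),(181,221)),((.052,-.024,.031),(471,220)),((-.02,.034,.006),None)]
ob=[o for o in ob if o[1]]
def f(v):
    r=[]
    for P,o in ob:
        a=v[2];X=np.array([v[0]+P[0]*np.cos(a)+P[1]*np.sin(a),v[1]+P[0]*np.sin(a)-P[1]*np.cos(a),-.0052-P[2]+v[3]])
        r+=list(proj(w,s["tcp_pos"]+q.apply(X))-px(o))
    return np.array(r)
r=least_squares(f,[.02,0,0,0],x_scale=[.01,.01,.01,.01]);v=r.x
print("stone in tool mm",v[:2]*1e3,np.degrees(v[2]),v[3]*1e3,r.fun.round(2))
t=s["tcp_pos"]+q.apply([v[0]+.072*np.cos(v[2]),v[1]+.072*np.sin(v[2]),-.0052+v[3]])
d=t[:2]-p[:2];cc,n=np.cos(p[2]),np.sin(p[2]);print("tip in sledge by camera",cc*d[0]+n*d[1],-n*d[0]+cc*d[1],t[2])
E
```

```text
corners [ 0.5748 -0.0077] 100.42 [[-0.6, -0.4], [1.0, -0.5], [0.7, 0.5], [-1.3, 0.5], [-1.1, 0.1], [1.4, 0.1]]
stone in tool mm [21.21025878 -2.13089566] -0.11827866789043175 2.4225487424657977 [ 0.2   0.19  0.05 -0.1  -0.21 -0.14 -0.    0.06]
tip in sledge by camera 0.05799319307653234 0.0018569660112401302 0.056733273309907656
```

View pics/w10a.png

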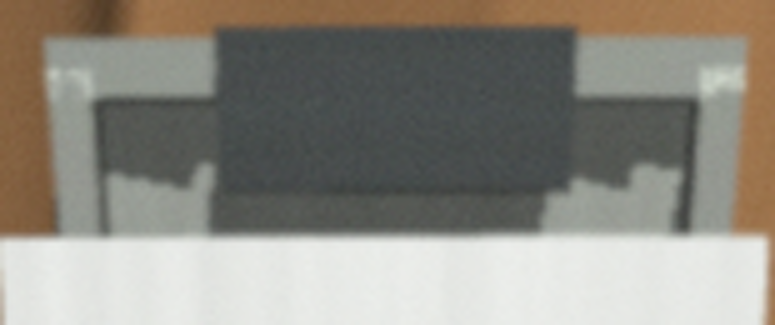

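play_rows(steps=[[[0.003,0.0018,0.018,0,0,0],[0.003,0,0.018,0,0,0],[0.0018,0,0.012,0,0,0],[0,0,0,0,0,0],[0,0,0,0,0,0]]])

```text
t: 17.95
tcp_pos: [0.5837, -0.0404, 0.0217]
tool_rot: [0.637, 0.766, -0.056, 0.066]
force: [0.4, 0.2, -2.7]
finger_gap: 0.546
```

```bash
python3 - <<'E'
from h import *
stone_now()
w=manip.snapshot("wrist");save(w,"w11",(200,0,440,200),3);b=manip.snapshot("scene");save(b,"s11",(240,120,400,240),4.5)
E
```

```text
tip sledge xyz mm [55.9 -2.  11. ] yaw 100.5 tilt 9.95 roll -0.04 F [ 0.4  0.2 -2.7] gap 0.546 t 17.95
```

View pics/w11.png

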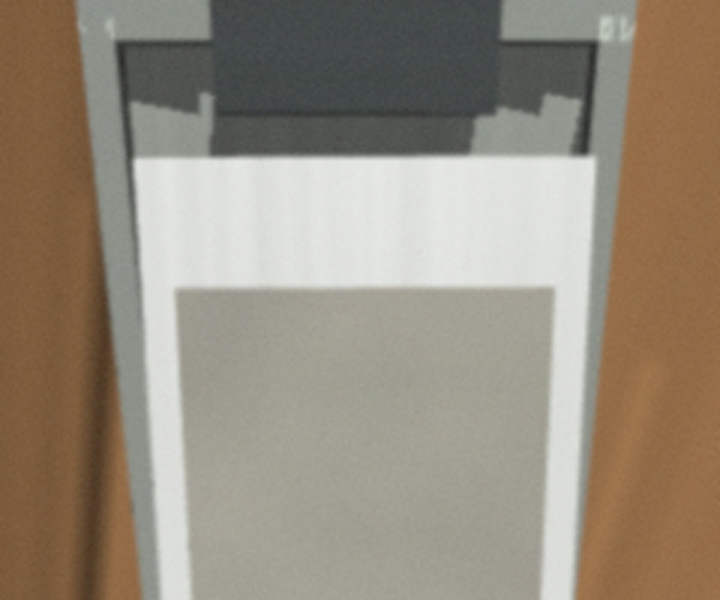

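View pics/s11.png

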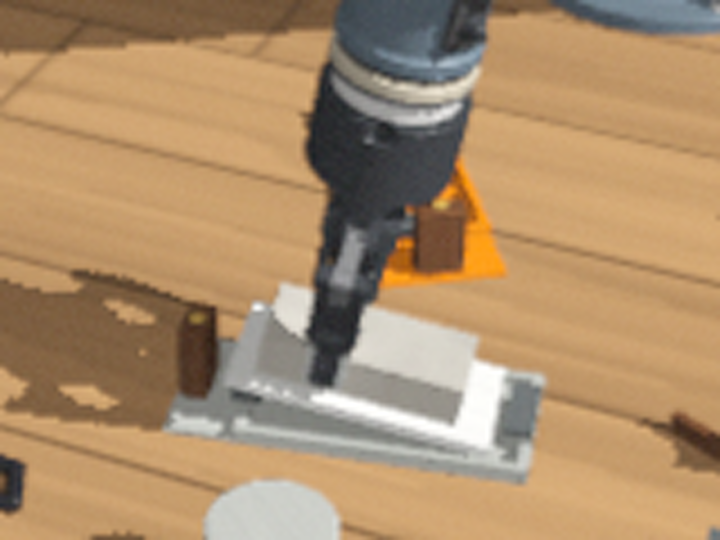

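play_rows(steps=[[[0.0005,-0.001,0.002,0,0,0],[0.0002,0,0.001,0,0,0],[0,0,0,0,0,0],[0,0,0,0,0,0]]])

```text
t: 18.55
tcp_pos: [0.5826, -0.0404, 0.0188]
tool_rot: [0.637, 0.766, -0.056, 0.066]
force: [0.5, 0.7, -4.3]
finger_gap: 0.544
```

```bash
python3 - <<'E'
from h import *
stone_now()
E
```

```text
tip sledge xyz mm [56.1 -0.9  8. ] yaw 100.5 tilt 9.95 roll -0.05 F [ 0.5  0.7 -4.3] gap 0.544 t 18.55
```

play_rows(steps=[[[0.0002,0,0.001,0,0,0],[0.0002,0,0.001,0,0,0],[0,0,0,0,0,0]]])

```text
t: 18.92
tcp_pos: [0.5824, -0.0403, 0.0165]
tool_rot: [0.637, 0.766, -0.056, 0.066]
force: [0.5, -0.3, -3.9]
finger_gap: 0.549
```

play_rows(steps=[[[0.0002,0,0.001,0,0,0],[0,0,0,0,0,0]]])

```text
t: 19.18
tcp_pos: [0.5824, -0.0403, 0.0156]
tool_rot: [0.637, 0.766, -0.056, 0.066]
force: [-0.6, -0.4, -3.5]
finger_gap: 0.549
```

```bash
python3 - <<'E'
from h import *
stone_now()
w=manip.snapshot("wrist");save(w,"w12",(200,0,440,200),3);b=manip.snapshot("scene");save(b,"s12",(290,160,390,240),7)
E
```

```text
tip sledge xyz mm [56.2 -0.7  4.8] yaw 100.5 tilt 9.95 roll -0.06 F [-0.6 -0.4 -3.5] gap 0.549 t 19.18
```

View pics/w12.png

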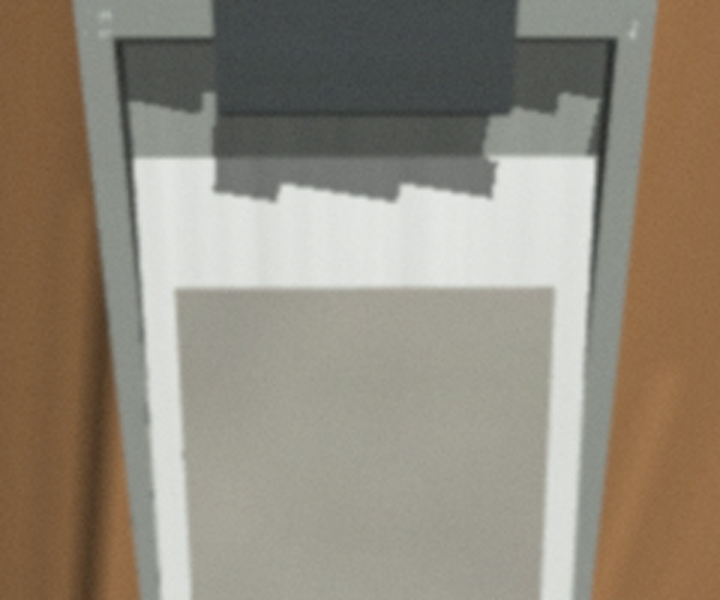

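View pics/s12.png

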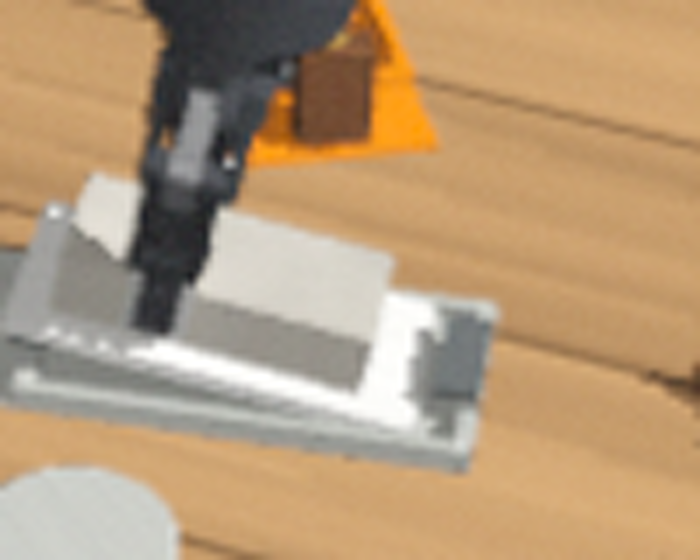

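play_rows(steps=[[[0.0035,0,-0.0006,0,0,0],[0.0035,0,-0.0006,0,0,0],[0.0035,0,-0.0006,0,0,0],[0,0,0,0,0,0]]])

```text
t: 19.77
tcp_pos: [0.5804, -0.0294, 0.0156]
tool_rot: [0.637, 0.766, -0.056, 0.066]
force: [-0.2, 0.2, -3.4]
finger_gap: 0.548
```

play_rows(steps=[[[0.0025,0,-0.0005,0,0,0],[0.002,0,-0.0003,0,0,0],[0,0,0,0,0,0]]])

```text
t: 20.15
tcp_pos: [0.5797, -0.0253, 0.0156]
tool_rot: [0.637, 0.766, -0.056, 0.066]
force: [-0.2, 0.6, -3.5]
finger_gap: 0.546
```

```bash
python3 - <<'E'
from h import *
stone_now()
w=manip.snapshot("wrist");save(w,"w13",(200,0,440,200),3)
E
```

```text
tip sledge xyz mm [71.5 -0.8  4.9] yaw 100.51 tilt 9.95 roll -0.05 F [-0.2  0.6 -3.5] gap 0.546 t 20.15
```

View pics/w13.png

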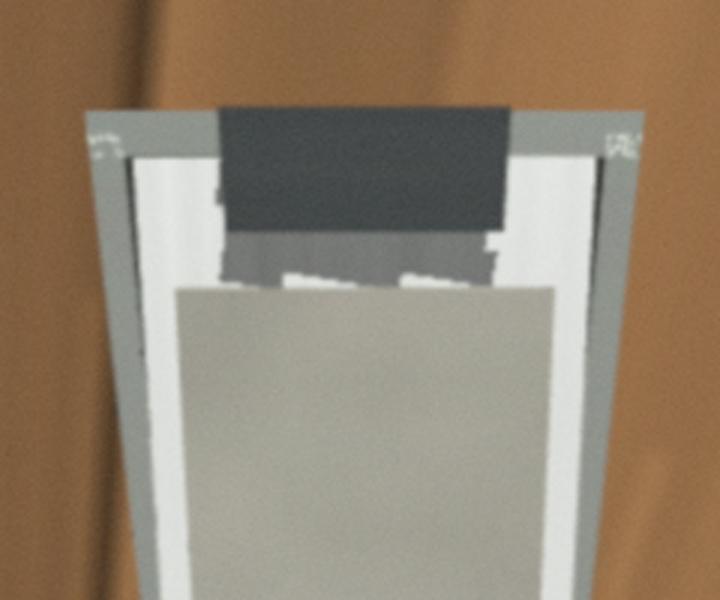

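```bash
python3 - <<'E'
from h import *
s=manip.sense();st=(s["tcp_pos"],R.from_quat(s["tool_rot"]))
for a in ((5.0,.0046),(2.5,.0045),(0,.0043)):
    h,r=tcp_for(.0718,a[1],a[0],-.0008);print(a,h);plan(h,r,3,st);st=(h,r)
E
```

```text
(5.0, 0.0046) [ 0.5797684 -0.0256194  0.0074294]
[0.0004, 0.0, 0.0027, -0.02, 1.65, 0.0]
[0.0003, -0.0, 0.0027, -0.02, 1.65, 0.0]
[0.0002, -0.0, 0.0027, -0.02, 1.65, 0.0]
(2.5, 0.0045) [ 0.57977493 -0.02565465  0.00331357]
[0.0001, 0.0, 0.0014, 0.0, 0.83, 0.0]
[0.0001, 0.0, 0.0014, 0.0, 0.83, 0.0]
[0.0001, 0.0, 0.0014, 0.0, 0.83, 0.0]
(0, 0.0043) [ 0.57974954 -0.02551764 -0.0009    ]
[0.0001, -0.0, 0.0014, 0.0, 0.83, -0.0]
[0.0001, -0.0, 0.0014, 0.0, 0.83, -0.0]
[0.0001, -0.0, 0.0014, 0.0, 0.83, -0.0]
```

play_rows(steps=[[[0.0004,0,0.0027,0,1.65,0],[0.0003,0,0.0027,0,1.65,0],[0.0002,0,0.0027,0,1.65,0],[0,0,0,0,0,0]]], squeeze=110)

```text
t: 20.7
tcp_pos: [0.5798, -0.026, 0.0074]
tool_rot: [0.639, 0.768, -0.028, 0.033]
force: [-0.6, 0.1, -2.8]
finger_gap: 0.536
```

play_rows(steps=[[[0.0001,0,0.0014,0,0.83,0],[0.0001,0,0.0014,0,0.83,0],[0,0,0,0,0,0]]])

```text
t: 21.08
tcp_pos: [0.5798, -0.0253, 0.005]
tool_rot: [0.639, 0.768, -0.019, 0.022]
force: [-0.4, 5.0, 1.7]
finger_gap: 0.536
```

```bash
python3 - <<'E'
from h import *
stone_now()
w=manip.snapshot("wrist");save(w,"w14",(200,0,440,200),3);b=manip.snapshot("scene");save(b,"s14",(270,160,390,240),6)
E
```

```text
tip sledge xyz mm [72.2 -1.   4.9] yaw 100.47 tilt 3.31 roll -0.03 F [-0.4  5.   1.7] gap 0.536 t 21.07
```

View pics/s14.png

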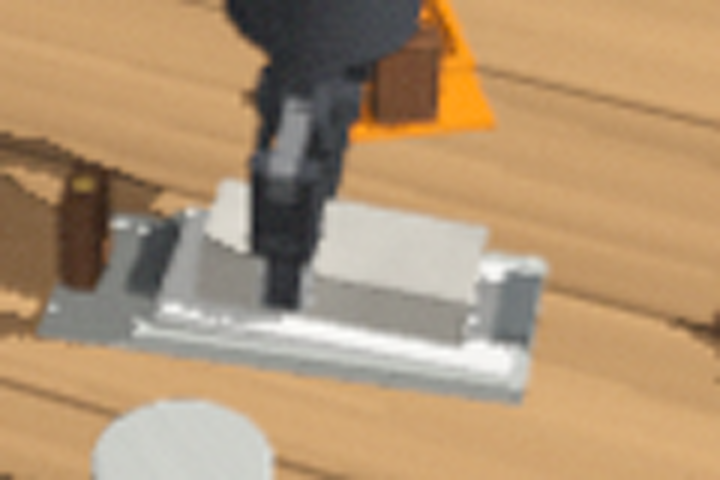

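play_rows(steps=[[[0,0,0.0014,0,0.83,0],[0,0,0.0014,0,0.83,0],[0,0,0,0,0,0]]])

```text
t: 21.55
tcp_pos: [0.5797, -0.0261, 0.0015]
tool_rot: [0.64, 0.768, -0.01, 0.011]
force: [0.1, 2.4, -0.3]
finger_gap: 0.532
```

play_rows(steps=[[[0,0,0.0014,0,0.83,0],[0,0,0.0014,0,0.83,0],[0,0,0,0,0,0]]])

```text
t: 21.92
tcp_pos: [0.58, -0.0265, -0.0009]
tool_rot: [0.64, 0.769, -0.0, -0.0]
force: [-1.3, 0.1, 0.1]
finger_gap: 0.532
```

```bash
python3 - <<'E'
from h import *
stone_now()
w=manip.snapshot("wrist");save(w,"w15",(200,0,440,200),3);b=manip.snapshot("scene");save(b,"s15",(270,160,390,240),6)
E
```

```text
tip sledge xyz mm [70.8 -0.9  4.3] yaw 100.48 tilt 0.03 roll -0.04 F [-1.3  0.1  0.1] gap 0.532 t 21.93
```

View pics/s15.png

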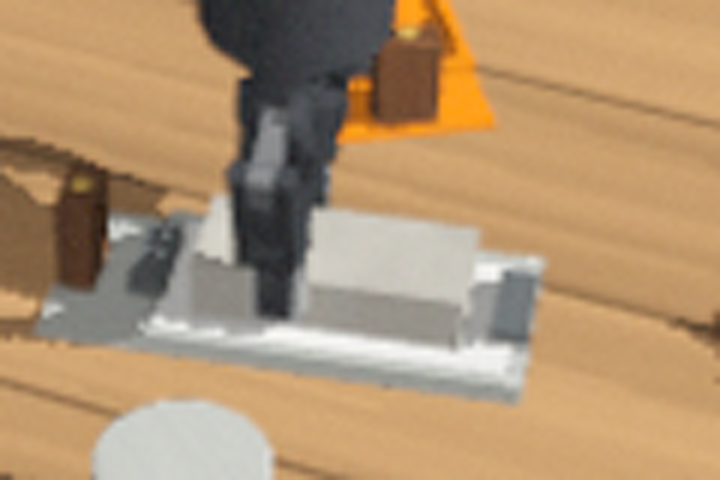

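View pics/w15.png

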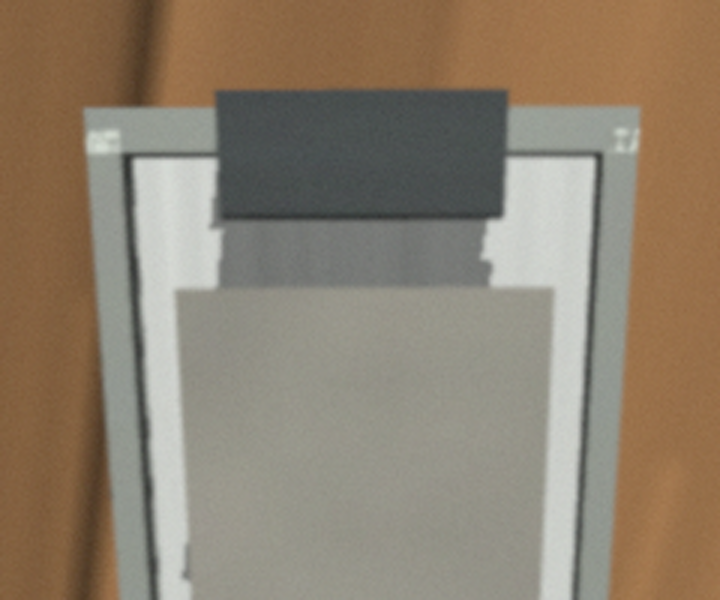

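play_rows(steps=[[[0,0,0.0012,0,0.3,0],[0,0,0.0008,0,0.2,0],[0,0,0,0,0,0]]])

```text
t: 22.4
tcp_pos: [0.5799, -0.0263, -0.0009]
tool_rot: [0.639, 0.769, 0.002, -0.003]
force: [-4.1, 0.4, 14.0]
finger_gap: 0.533
```

```bash
python3 - <<'E'
from h import *
stone_now()
E
```

```text
tip sledge xyz mm [70.9 -0.8  5. ] yaw 100.52 tilt -0.42 roll -0.02 F [-4.1  0.4 14. ] gap 0.533 t 22.4
```

play_rows(steps=[[[0,0,-0.001,0,-0.5,0],[0,0,0,0,0,0],[0,0,0,0,0,0],[0,0,0,0,0,0]]], fingers=1)

```text
t: 22.9
tcp_pos: [0.5798, -0.0259, -0.0022]
tool_rot: [0.639, 0.769, -0.001, -0.0]
force: [0.1, 0.3, -0.1]
finger_gap: 1.002
```

play_rows(steps=[[[-0.005,0,-0.03,0,0,0],[-0.015,0,-0.06,0,0,0],[-0.02,0,-0.06,0,0,0],[-0.01,0,-0.04,0,0,0],[0,0,0,0,0,0],[0,0,0,0,0,0]]])

```text
t: 23.65
tcp_pos: [0.5881, -0.0744, 0.1866]
tool_rot: [0.64, 0.769, -0.001, -0.001]
force: [0.0, 0.4, -0.5]
finger_gap: 0.999
```

```bash
python3 - <<'E'
from h import *
import pickle
s=manip.sense();print(s["tcp_pos"],s["force"],s["t"])
w=manip.snapshot("wrist");save(w,"w16",(240,40,420,270),2.6);pickle.dump(w,open("w16.pkl","wb"));b=manip.snapshot("scene");save(b,"s16",(270,160,390,240),6)
E
```

```text
[ 0.58807791 -0.07438356  0.18658354] [ 0.03862397  0.3897125  -0.54867304] 23.65
```

View pics/w16.png

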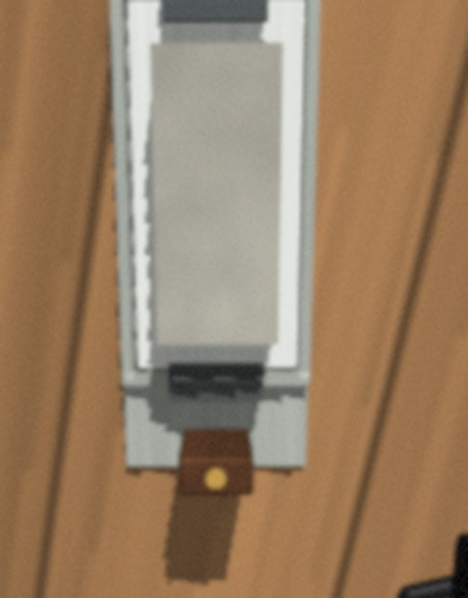

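View pics/s16.png

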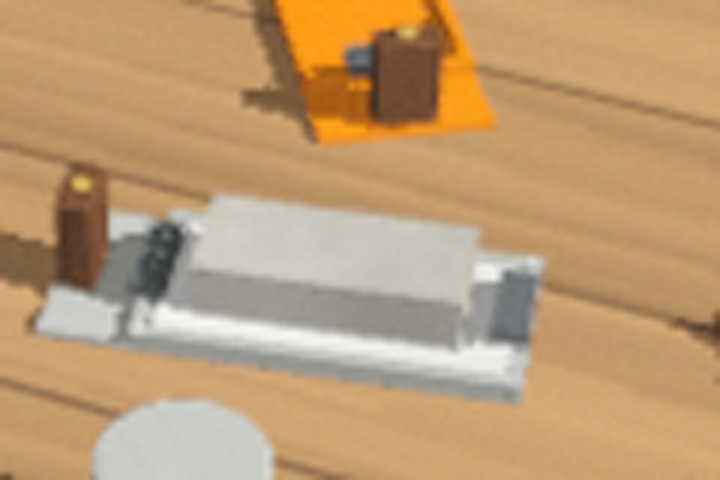

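```bash
python3 - <<'E'
from h import *
import pickle
w=pickle.load(open("w16.pkl","rb"));k=2.6;c=(240,40)
save(w,"w16b",(280,120,370,240),6.5)
# camera-frame sledge fit (heel corners, dot, right wall/nose?) 
ob=[((-.118,.0405,.004),(127,467)),((-.118,-.0405,.004),(305,467)),((-.108,0,.049),(216,478)),((-.076,.0405,.010),(122,384)),((-.076,-.0405,.010),(309,382))]
p=fitcorners(w,ob,np.array([.5739,-.0062,1.754]),c,k)
f=lambda P:(((proj(w,W(p,P))-np.array([280,120]))+.5)*6.5-.5).round(0)
for n,P in dict(cl=(-.069,.02,.0125),cr=(-.069,-.02,.0125),ctop=(-.075,0,.0225),c7=(-.076,.02,.0125),heelL=(-.072,.034,.010),heelR=(-.072,-.034,.010),heel_up=(-.072,.034,.0165),bh=(-.058,.024,.035),bhR=(-.058,-.024,.035),bfR=(.052,-.024,.035),bfL=(.052,.024,.035)).items(): print(n,f(P))
E
```

```text
corners [ 0.5737 -0.0081] 100.85 [[-0.3, 0.7], [0.3, 0.4], [-0.0, 1.1], [-0.2, -1.3], [0.2, -0.9]]
cl [161. 395.]
cr [397. 393.]
ctop [279. 441.]
c7 [162. 435.]
heelL [ 81. 410.]
heelR [478. 407.]
heel_up [ 77. 417.]
bh [126. 354.]
bhR [431. 352.]
bfR [ 441. -405.]
bfL [ 107. -403.]
```

View pics/w16b.png

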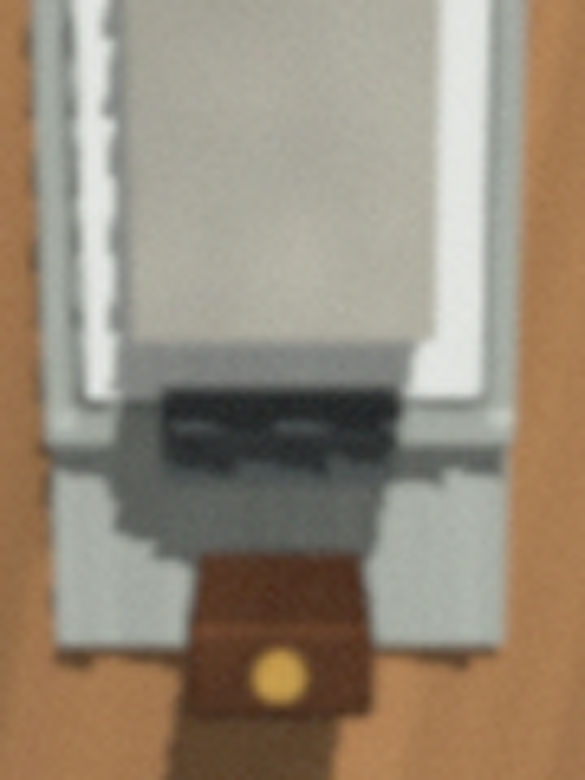

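The wrist crop shows the stone flat in the pocket. The catch front at row 391 overlaps the plate's heel edge at row 400, matching its predicted closed position at row 394, so it is clipped. Next I grip the sledge's upright.

```bash
python3 - <<'E'
from h import *
plan([.5952,-.1139,.0],down(100.7),6)
E
```

```text
[-0.0068, 0.0002, 0.0309, -0.04, -0.02, -0.03]
[-0.0068, 0.0001, 0.0309, -0.04, -0.02, -0.03]
[-0.0068, 0.0001, 0.0309, -0.04, -0.02, -0.03]
[-0.0068, 0.0001, 0.0309, -0.04, -0.02, -0.03]
[-0.0068, 0.0001, 0.0309, -0.04, -0.02, -0.03]
[-0.0068, 0.0, 0.0309, -0.04, -0.02, -0.03]
```

play_rows(steps=[[[-0.014,0.0004,0.03,0,0,-0.2],[-0.014,0.0002,0.04,0,0,0],[-0.0128,0,0.045,0,0,0],[0,0,0.035,0,0,0],[0,0,0.022,0,0,0],[0,0,0.014,0,0,0],[0,0,0,0,0,0],[0,0,0,0,0,0]]])

```text
t: 24.75
tcp_pos: [0.5975, -0.1149, 0.0019]
tool_rot: [0.638, 0.77, -0.0, 0.0]
force: [0.1, 0.6, 0.3]
finger_gap: 1.0
```

```bash
python3 - <<'E'
from h import *
s=manip.sense();print(s["tcp_pos"],s["force"],s["t"])
w=manip.snapshot("wrist");save(w,"w17");b=manip.snapshot("scene");save(b,"s17",(230,130,390,250),5)
E
```

```text
[ 0.59749547 -0.11486732  0.00193096] [0.06822627 0.61720108 0.30860107] 24.75
```

View pics/w17.png

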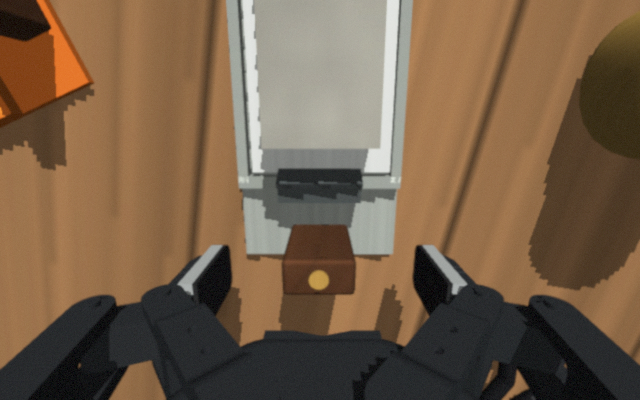

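View pics/s17.png

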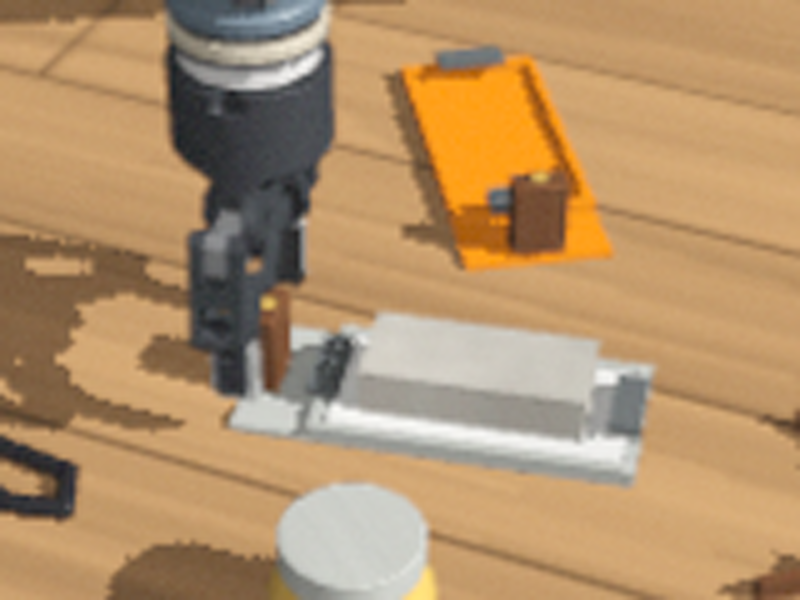

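play_rows(steps=[[[0,0,0,0,0,0],[0,0,0,0,0,0],[0,0,0,0,0,0],[0,0,0,0,0,0],[0,0,0,0,0,0],[0,0,0,0,0,0]]], fingers=0, squeeze=80)

```text
t: 25.6
tcp_pos: [0.5971, -0.115, 0.0019]
tool_rot: [0.638, 0.77, -0.001, 0.0]
force: [-1.1, 0.1, 5.0]
finger_gap: 0.34
```

```bash
python3 - <<'E'
from h import *
s=manip.sense();print(s["tcp_pos"],s["force"],s["finger_gap"],s["t"])
x=R.from_quat(s["tool_rot"]).as_matrix()[:,0];print("toolyaw",np.degrees(np.arctan2(x[1],x[0])))
w=manip.snapshot("wrist");save(w,"w18",(200,0,440,260),2.5)
E
```

```text
[ 0.59710092 -0.11497195  0.00192088] [-1.12614257  0.05552106  4.97331124] 0.33967479545509366 25.6
toolyaw 100.7227827213184
```

View pics/w18.png

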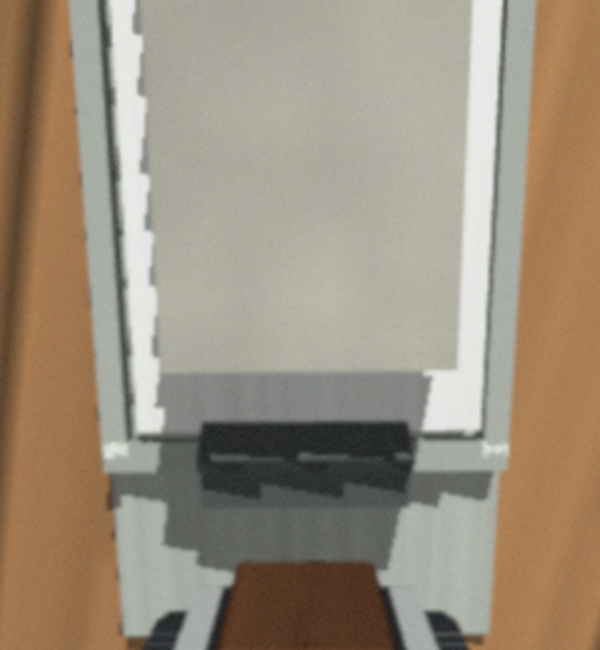

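```bash
cat >> h.py <<'E'
DK=[.5855,.1709,np.radians(94.87)]
def sled_now():
    s=manip.sense();q=R.from_quat(s["tool_rot"]);x=q.as_matrix()[:,0];d=s["tcp_pos"][:2]-DK[:2];c,n=np.cos(DK[2]),np.sin(DK[2])
    print("TCP in dock mm",np.round(1e3*np.array([c*d[0]+n*d[1],-n*d[0]+c*d[1]]),1),"z",s["tcp_pos"][2].round(4),"yaw rel",(np.degrees(np.arctan2(x[1],x[0]))-np.degrees(DK[2])).round(2),"F",s["force"].round(1),"t",round(s["t"],2))
E
python3 - <<'E'
from h import *
sled_now()
s=manip.sense()
g=W(DK,(-.238,0,s["tcp_pos"][2]));plan(g,down(94.87),5)
E
```

```text
TCP in dock mm [-285.8   12.7] z 0.0019 yaw rel 5.85 F [-0.8 -1.7  5.4] t 25.65
[0.0093, 0.0035, -0.0, -0.01, 0.01, 1.17]
[0.0093, 0.0033, -0.0, -0.01, 0.01, 1.17]
[0.0094, 0.0031, -0.0, -0.01, 0.01, 1.17]
[0.0095, 0.0029, -0.0, -0.01, 0.01, 1.17]
[0.0095, 0.0027, -0.0, -0.01, 0.01, 1.17]
```

play_rows(steps=[[[0.0093,0.0035,0,0,0,1.17],[0.0093,0.0033,0,0,0,1.17],[0.0094,0.0031,0,0,0,1.17],[0.0095,0.0029,0,0,0,1.17],[0.0095,0.0027,0,0,0,1.17],[0,0,0,0,0,0],[0,0,0,0,0,0]]])

```text
t: 26.52
tcp_pos: [0.606, -0.0663, 0.0019]
tool_rot: [0.677, 0.736, -0.0, 0.0]
force: [-0.0, -1.0, 6.6]
finger_gap: 0.342
```

```bash
python3 - <<'E'
from h import *
sled_now()
w=manip.snapshot("wrist");save(w,"w19",(200,0,440,260),2.5);b=manip.snapshot("scene");save(b,"s19",(250,140,470,280),3.5)
a=manip.snapshot("top");save(a,"t19",(180,150,400,270),3.5)
E
```

```text
TCP in dock mm [-238.1   -0.3] z 0.0019 yaw rel -0.02 F [-0.  -1.   6.6] t 26.52
```

View pics/s19.png

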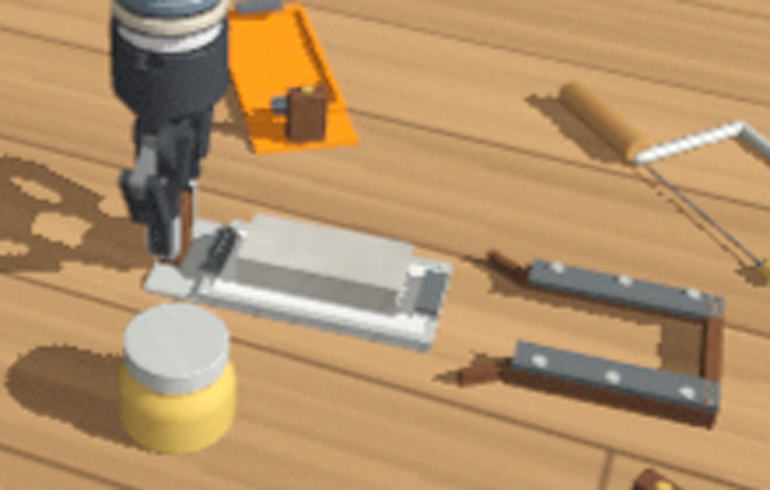

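View pics/t19.png

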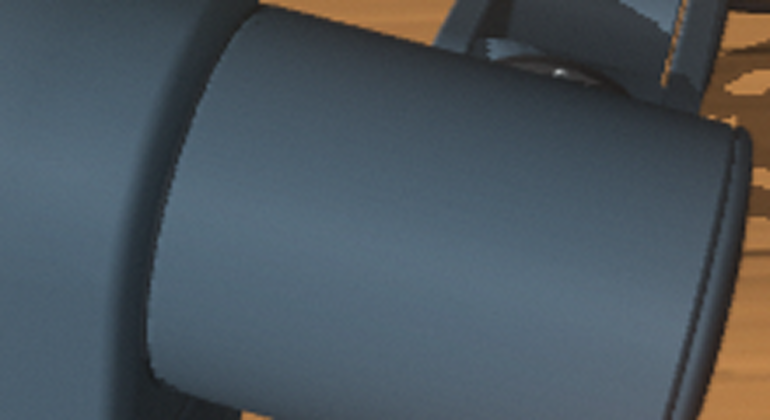

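View pics/w19.png

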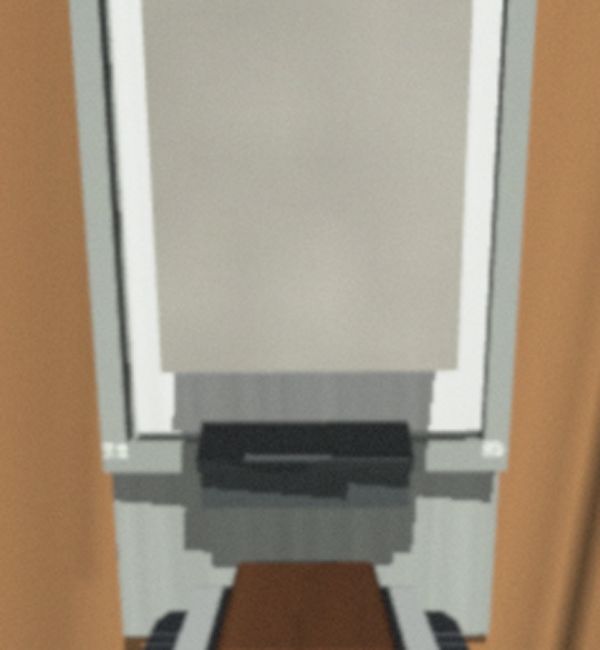

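play_rows(steps=[[[0.01,0.0002,0,0,0,0],[0.01,0,0,0,0,0],[0.01,0,0,0,0,0],[0.01,0,0,0,0,0],[0.005,0,0,0,0,0],[0,0,0,0,0,0]]])

```text
t: 27.42
tcp_pos: [0.6031, -0.022, 0.0019]
tool_rot: [0.676, 0.737, -0.0, 0.001]
force: [0.6, -3.0, 4.9]
finger_gap: 0.341
```

```bash
python3 - <<'E'
from h import *
sled_now()
b=manip.snapshot("scene");save(b,"s20",(300,160,470,280),4.5)
E
```

```text
TCP in dock mm [-193.7   -1.1] z 0.0019 yaw rel 0.01 F [ 0.6 -3.   4.9] t 27.43
```

View pics/s20.png

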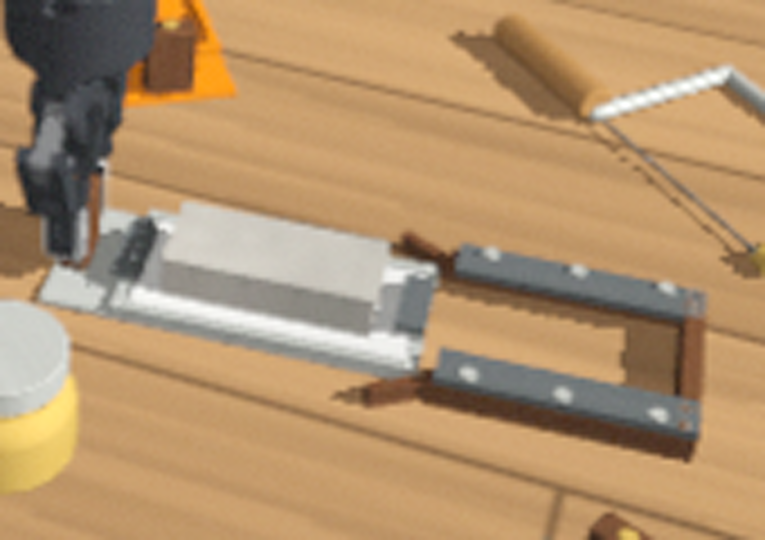

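play_rows(steps=[[[0.004,-0.0008,0,0,0,0],[0.004,0,0,0,0,0],[0.004,0,0,0,0,0],[0.004,0,0,0,0,0],[0,0,0,0,0,0]]])

```text
t: 28.1
tcp_pos: [0.6009, -0.0064, 0.0019]
tool_rot: [0.676, 0.736, -0.0, 0.001]
force: [0.6, -4.2, 4.7]
finger_gap: 0.339
```

```bash
python3 - <<'E'
from h import *
sled_now()
b=manip.snapshot("scene");save(b,"s21",(300,160,470,280),4.5)
E
```

```text
TCP in dock mm [-178.    -0.2] z 0.0019 yaw rel -0.01 F [ 0.6 -4.2  4.7] t 28.1
```

View pics/s21.png

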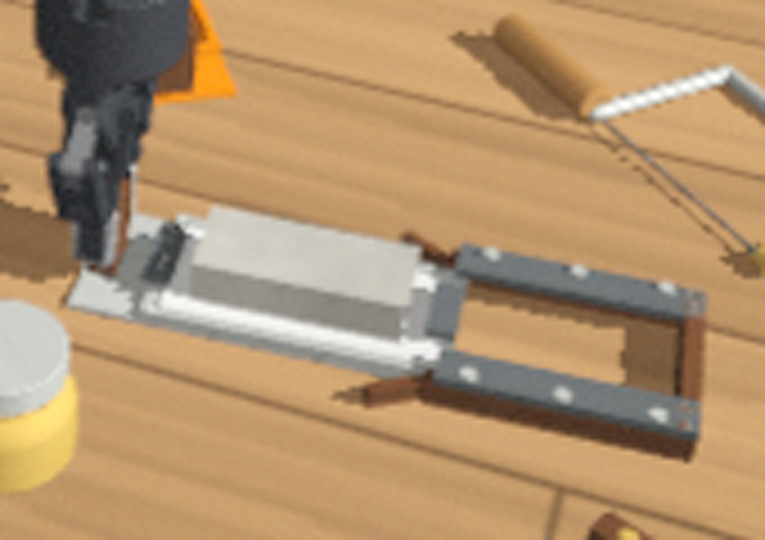

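play_rows(steps=[[[0.006,0,0,0,0,0],[0.006,0,0,0,0,0],[0.006,0,0,0,0,0],[0.006,0,0,0,0,0],[0.006,0,0,0,0,0],[0.006,0,0,0,0,0],[0.006,0,0,0,0,0],[0,0,0,0,0,0]]])

```text
t: 29.15
tcp_pos: [0.5972, 0.0358, 0.0019]
tool_rot: [0.677, 0.736, -0.0, 0.001]
force: [0.7, -2.9, 6.4]
finger_gap: 0.337
```

```bash
python3 - <<'E'
from h import *
sled_now()
E
```

```text
TCP in dock mm [-135.6   -0.2] z 0.0019 yaw rel -0.02 F [ 0.7 -2.9  6.4] t 29.15
```

Sliding freely, with no side force. I'll continue to about 5 mm short of the stop.

play_rows(steps=[[[0.007,0,0,0,0,0],[0.007,0,0,0,0,0],[0.007,0,0,0,0,0],[0.007,0,0,0,0,0],[0.007,0,0,0,0,0],[0.007,0,0,0,0,0],[0.007,0,0,0,0,0],[0.007,0,0,0,0,0],[0,0,0,0,0,0]]])

```text
t: 30.28
tcp_pos: [0.5924, 0.0918, 0.0019]
tool_rot: [0.677, 0.736, -0.0, 0.001]
force: [0.3, -2.9, 7.7]
finger_gap: 0.339
```

```bash
python3 - <<'E'
from h import *
sled_now()
b=manip.snapshot("scene");save(b,"s22",(300,160,470,280),4.5)
E
```

```text
TCP in dock mm [-79.4  -0.1] z 0.0019 yaw rel -0.03 F [ 0.3 -2.9  7.7] t 30.27
```

View pics/s22.png

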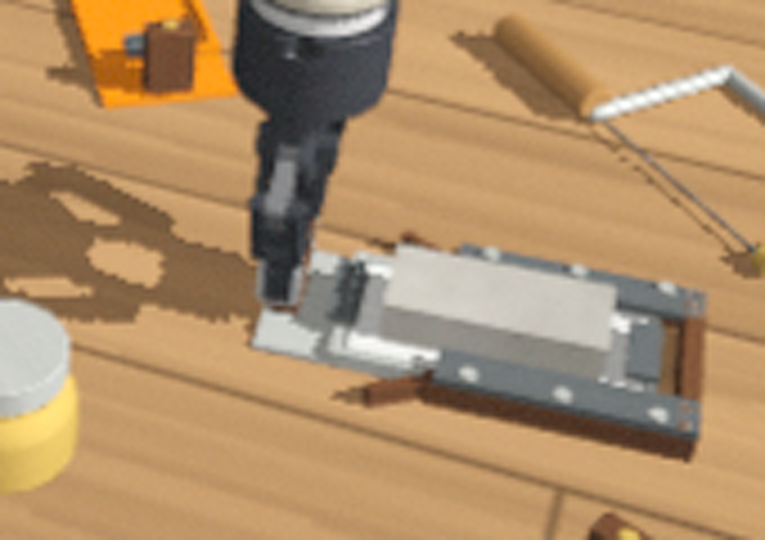

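play_rows(steps=[[[0.003,0,0,0,0,0],[0.003,0,0,0,0,0],[0.002,0,0,0,0,0],[0,0,0,0,0,0]]])

```text
t: 30.82
tcp_pos: [0.5918, 0.099, 0.0019]
tool_rot: [0.677, 0.736, -0.0, 0.001]
force: [1.3, -5.9, 6.5]
finger_gap: 0.337
```

play_rows(steps=[[[0.0015,0,0,0,0,0],[0.0015,0,0,0,0,0],[0,0,0,0,0,0]]])

```text
t: 31.2
tcp_pos: [0.5916, 0.1018, 0.0019]
tool_rot: [0.677, 0.736, -0.0, 0.001]
force: [0.7, -6.2, 6.5]
finger_gap: 0.334
```

play_rows(steps=[[[0.001,0,0,0,0,0],[0.001,0,0,0,0,0],[0,0,0,0,0,0]]])

```text
t: 31.58
tcp_pos: [0.5915, 0.1019, 0.0019]
tool_rot: [0.676, 0.737, -0.001, 0.002]
force: [0.3, -12.4, 7.5]
finger_gap: 0.337
```

play_rows(steps=[[[0.001,0,0,0,0,0],[0.001,0,0,0,0,0],[0,0,0,0,0,0]]])

```text
t: 31.95
tcp_pos: [0.5915, 0.1019, 0.0019]
tool_rot: [0.676, 0.737, -0.002, 0.002]
force: [0.8, -20.1, 6.3]
finger_gap: 0.338
```

```bash
python3 - <<'E'
from h import *
sled_now()
w=manip.snapshot("wrist");save(w,"w23",(200,0,440,260),2.5)
b=manip.snapshot("scene");save(b,"s23",(340,190,470,270),6)
E
```

```text
TCP in dock mm [-69.2  -0.2] z 0.0019 yaw rel 0.03 F [  0.8 -20.1   6.3] t 31.95
```

View pics/s23.png

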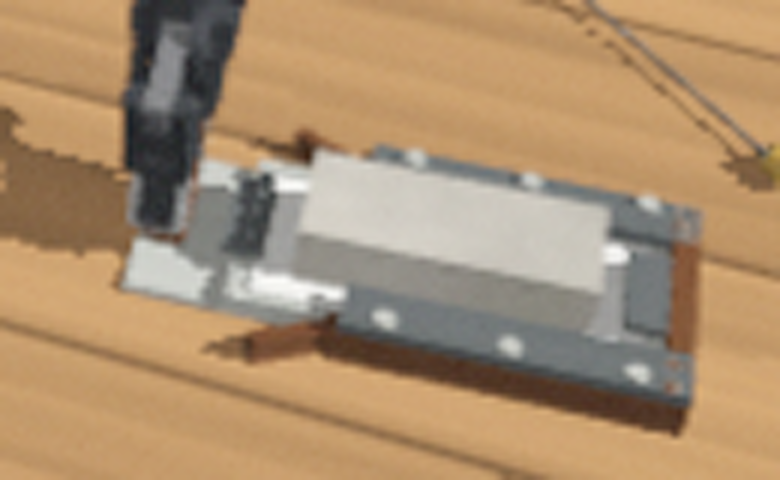

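The position holds while the force rises to 20 N, so the sledge is against the stop. Releasing.

play_rows(steps=[[[-0.002,0,0,0,0,0],[0,0,0,0,0,0],[0,0,0,0,0,0],[0,0,0,0,0,0],[0,0,0,0,0,0],[0,0,0,0,0,0]]], fingers=1)

```text
t: 32.8
tcp_pos: [0.5903, 0.1055, 0.0013]
tool_rot: [0.676, 0.736, -0.0, -0.0]
force: [-0.4, -0.4, 0.8]
finger_gap: 0.998
```

play_rows(steps=[[[0,0,-0.02,0,0,0],[0,0,-0.04,0,0,0],[0,0,-0.05,0,0,0],[0.02,0,-0.06,0,0,0],[0.02,0,-0.05,0,0,0],[0.01,0,0,0,0,0],[0,0,0,0,0,0],[0,0,0,0,0,0]]])

```text
t: 33.8
tcp_pos: [0.5851, 0.1545, 0.2191]
tool_rot: [0.677, 0.736, -0.002, -0.001]
force: [0.4, -0.0, -0.3]
finger_gap: 1.001
```

```bash
python3 - <<'E'
from h import *
s=manip.sense();print(s["tcp_pos"],s["force"],s["finger_gap"],s["t"])
w=manip.snapshot("wrist");save(w,"w24",(230,30,410,260),2.6);b=manip.snapshot("scene");save(b,"s24")
E
```

```text
[0.5850798  0.15445346 0.21909813] [ 0.37522348 -0.02931838 -0.265549  ] 1.0013068001671601 33.8
```

View pics/w24.png

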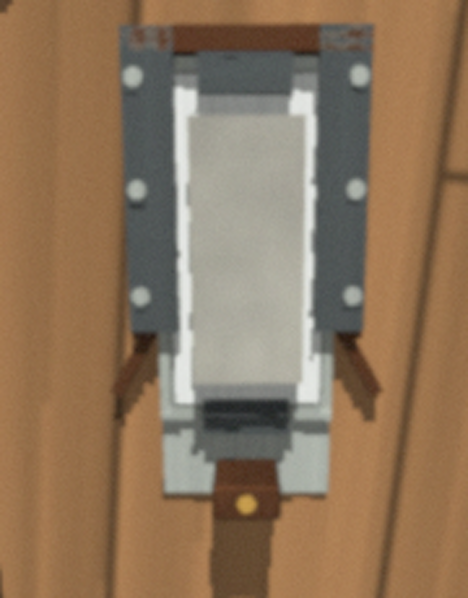

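View pics/s24.png

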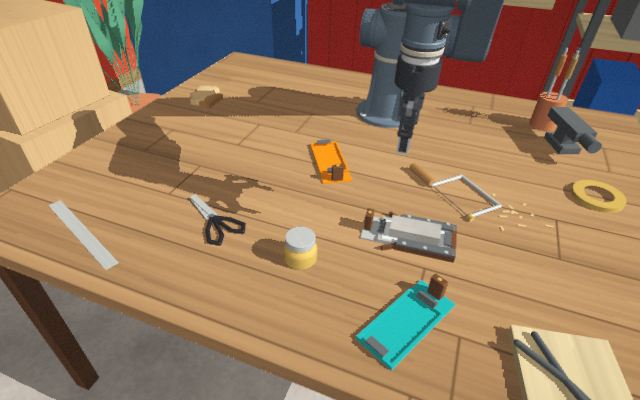

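Wrist view: the nose meets the stop at about (245,52), the catch at (245,412) still overlaps the heel edge, and the grip is free at (247,503). In the scene view the shears, saw and tin are where they were.

```bash
python3 - <<'E'
from station import manip
print(manip.sign_off())
E
```

```text
the job is handed in; nothing more can be done
None
```

The honing stone is clipped into the steel sledge, and the loaded sledge is fully home in the dock and let go. I handed the job in at about 34 s of the 70 s; no verdict was reported.

**What I did:**
- I gripped the stone and tucked its tongue under the lip at a 10° tilt. I then pressed the heel down on the open bench until the stone lay flat; a further push met 14 N and it went no lower.
- I held the sledge by its wooden grip, lined it up with the dock and slid it in nose first. At the end stop it stopped advancing while the push force rose to 20 N.

**Last checks after release:** The wrist view shows the nose against the end stop, the catch over the heel edge and the stone flat. The gripper was clear and the force near zero. The shears, saw, tin and both look-alike sledges stood where they were in the scene view.

**What disagreed:**
- **Fingertips:** They stand about 14 mm behind the reported tool point, not 25 mm ahead as stated. My first grasp closed on air above the stone. I found the offset from two camera views, confirmed it with a light touch on the block (15 N) and used the measured value from then on.
- **Wrist camera:** It read about 1.5 to 2 mm off sideways compared with gripped objects, and the top and scene views were a few mm off from it. I corrected the wrist reading.
- **Home position:** At the end stop the tool point read 69.2 mm outside the dock mouth, where 67.5 mm was expected for the sledge's grip. I put this down to the pads sitting slightly off-centre on the grip. The stop contact and the picture agree that the sledge is home.

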